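# Load the parts dryer at a laptop cleaning sink

### The arm

A 6-joint arm with a two-finger parallel gripper is mounted at the origin on the work surface. World frame = base frame: x ahead of the robot, y to its left, z up, the work surface at z = 0. Lengths are in m, angles in rad, forces in N, time in s.
With the tool pointing down it reaches from about 0.35 to 0.975 m from the base axis. Payload 4.9 kg.
Tool frame: the origin (TCP) lies at the very end of the fingers, on their centre line; the grasp point (between the pads) lies 19 mm behind it; z points along the fingers, x is the direction in which the jaws open and shut, and the axes are right-handed (so a half turn about z gives the same grasp; the last joint's range is limited). The gripper opens to 85 mm and grips with 20 to 120 N. Pads are 22 mm wide; open, the fingers measure 114 mm over their backs; the gripper's body (76 mm by 85 mm) begins 54 mm behind the grasp point. The pads swing forward as they close: fully open they stand 13 mm farther back than shut.
Start: joints at [1.034, 0.053, 1.613, -0, 1.476, -0.119], TCP at [0.254, 0.571, 0.231] pointing down, gripper open.
Joint ranges: [-3.01, 3.01], [-1.01, 2.22], [0.06, 2.58], [-1.02, 4.17], [0.09, 2.62], [-3.14, 3.14]. Speed limits (rad/s): [2.57, 2.57, 3.14, 3.14, 3.14, 3.14].

### API

Orientations are given as a 3x3 rotation matrix whose columns are the frame's x, y, z axes.
In Python, from station import r gives the robot as it stands.
- The arm moves only by the tool servo_tool, never from a script. Its argument "steps" is a list that holds one entry, the list of rows, each a list of 5 numbers: the shift along the tool's x, y, z in m, then the turn about the tool's z in rad, then the closure, from 0 (fully open) to 1 (shut). A call has 1 to 10 rows; each row is the pose to reach, as a shift and turn from the pose commanded when the call began, along the tool's axes at that moment; what a row does not reach only later rows make up. A row lasts 1/12 s, in which the tool goes at most 41.7 mm and 7.16 degrees, less where a joint would pass 70% of its speed; a pose out of reach is approached as far as the arm can. A call with a gripper value outside its range is refused whole. The fingers move at their own pace and stop on an object; "newtons" is the grip in N (left out, the last holds). Time passes only in rows, so rows that repeat a pose let the fingers close. It gives the time, the measured TCP pose, the force and the opening at its end, in the units of the state.
- r.observe(): the state, without advancing time (a new reading comes with each control period).
- r.grab_frame(name): name is "side" or "top" or "wrist"; returns the picture (480x640x3 uint8, red, green, blue); there is no depth.
- r.camera_info(name): a dict with "camera_matrix" (3x3 intrinsics, pixels), "rvec" (rotation vector, rad) and "tvec" (3), from world to camera coordinates, as OpenCV has them; the wrist camera has in their place "T_tool_cam" (4x4, takes a point from camera to tool coordinates, whose origin is the TCP and whose axes are the tool frame's). Camera axes: x right, y down, z forward; pixel columns grow to the right and rows downward; lengths in m; the calibration is good to about 2 mm. A picture is of the moment at which its call begins: read the wrist's pose just before it. camera_info takes no time and is no camera call.
- r.close_job(): hands the job in, once; it reports no verdict.
Trained networks look in the newest picture that a camera, given by its name, has taken for a name from the list of things; names that differ only in an ending like _2 or _b are one class to them, and where a whole thing is asked for, a point or a joint stands for the part that bears it (a point fixed in the world has none). Each returns a list of dicts, best first, with "score" (0 to 1); they miss things now and then, are a little off and sometimes report something else, mostly with a low value. They report only what shows in the picture. A call takes as long as a camera call. They do not tell look-alikes from the thing itself.
- r.find_in(query, camera): "xy" ([column, row] in pixels, amid what is visible of it).
- r.pinpoint(query, camera): "xy" ([column, row] in pixels: a listed point, or the origin of a listed thing).
The state is a dict: "clock": time; "joints": joint angles; "qvel": joint speeds; "joint_torque": joint torques, N m; "position": TCP position; "tcp_rot": TCP orientation; "ft_force": force on the tool from outside, world axes, zero at the start; "moment": the same for the moment, N m; "width": finger opening in m.
Only numpy, scipy, OpenCV 4.12 (cv2) and the standard library are available. Lean on these libraries where they do the work, as an engineer would, in place of code of your own. Each camera call takes 0.05 s, during which the arm holds its last target.

### The job

First slide the dryer's red lock fully to its open end stop; then take the brush out of the blue tray, dip its bristles into the white rinse pot and lay it flat on the wire rack. Put every heat sink and fan module on the board into the tray and slide the tray all the way into the dryer, flush against its back stop, then slide the red lock across it fully to the closed end stop. Leave the pot standing and the other things on the board where they are.

Things in the scene. Friction and masses are not known exactly. Their poses are not given: they have to be found in the camera images.
- dryer: White low tray dryer, fixed, 300 wide (y) x 190 deep (x) x 85 mm high. Origin: middle of the lower edge of its front face, on the work surface; +x points into the dryer, away from the robot, y to the left seen from the robot, z up.
- dryer_mouth (a point): Centre of the dryer's tray opening at floor level (same point and axes as the dryer's origin). The opening is 208 mm wide (flared by about 6 mm a side over the first 28 mm), 62 mm high, its floor being the work surface; the back stop is 163 mm in (dryer x = +163 mm).
- lock (a joint): Red lock sliding along the dryer's front edge: 0 = open end stop (at the dryer's -y end, bolt clear of the opening), 0.07 m = closed end stop (bolt across the opening, holding the tray in). Grows along the dryer's +y; about 2 N of friction, stays where left. It starts between the two, blocking the opening.
- lock_grip (a point): Centre of the top of the lock's red grip, 127 mm above the work surface. The grip is a block 26 (dryer x) x 20 (dryer y) mm standing 40 mm proud of the dryer's top; pinch it across its 20 mm from above. In the dryer frame it is at x = 0, y = -130 mm + lock value.
- lock_bolt (a point): Centre of the lock's red bolt plate, which moves with the grip: 34 mm wide (dryer y), 8 mm thick, hanging just in front of the dryer's face (dryer x -13 to -5 mm) from z 87 down to 15 mm.
- tray: Blue open tray, loose, 158 (x) x 198 (y) x 26 mm high, walls and floor 4 mm, 300 g; slides on the work surface. Origin: centre of its underside; z up; +x end goes into the dryer first, the -x wall carries a yellow grip plate. Fully home its origin is at dryer x = +84 mm, its front wall 5 mm behind the dryer's face, the plate sticking out.
- tray_handle (a point): Point on the tray's upright yellow grip plate, 110 mm in front of the tray's origin (tray x = -110 mm), 50 mm above the tray's underside. The plate is 42 long (tray x, from -131 to -89 mm), 12 thick (tray y), and its top is 70 mm high; a low web joins it to the tray.
- brush: Brush 170 mm long with round yellow handle (20 mm thick, the -x half), red ferrule 42 wide x 20 mm thick (x -5 to +35 mm) and grey bristles 39 wide x 15 mm (x +35 to +85 mm); 80 g, rigid. Origin: its middle, on its underside; +x towards the bristle tip, axis 10 mm above the underside. Starts lying on the tray's floor, roughly along tray y.
- brush_grip (a point): Point on the axis of the brush's handle, 34 mm behind the brush's middle (brush x = -34 mm).
- brush_tip (a point): Middle of the end of the bristles (brush x = +85 mm).
- pot: White ceramic rinse pot, open at the top, empty, loose, 450 g: 104 mm across the rim, 60 mm high, wall 4 mm. Origin: under its centre, z up. A dip means the held brush's tip at least 20 mm below the rim, inside the pot.
- rack: Wire draining rack, fixed, 130 (x) x 200 (y) mm, flat top 30 mm above the work surface. Origin: under its centre.
- sink1: Finned laptop heat sink, a solid block 66 x 40 x 24 mm (x, y, z), copper base and aluminium fins, 80 g. Origin: centre of its underside; x along its length, z up. May be absent.
- sink2: Finned laptop heat sink, a solid block 66 x 40 x 24 mm (x, y, z), copper base and aluminium fins, 80 g. Origin: centre of its underside; x along its length, z up. May be absent.
- fan1: Black blower-fan module, a flat block 62 x 46 x 18 mm (x, y, z) with a grey disc on top, 80 g. Origin: centre of its underside; x along its length, z up. May be absent.
- fan2: Black blower-fan module, a flat block 62 x 46 x 18 mm (x, y, z) with a grey disc on top, 80 g. Origin: centre of its underside; x along its length, z up. May be absent.
- spray1: Bystander: yellow spray bottle, red trigger, 76 mm wide, 225 mm tall. Origin under its centre.
- spray2: Bystander: yellow spray bottle, red trigger, 76 mm wide, 225 mm tall. Origin under its centre.
- jar: Bystander: amber jar with green cap, 60 mm wide, 90 mm tall. Origin under its centre.
- mug: Bystander: blue mug, 76 mm wide, 90 mm tall. Origin under its centre.
- scrubber: Bystander: green and white scrubbing brush 140 x 60 x 42 mm. Origin under its centre.
- driver: Bystander: orange screwdriver, 200 mm long, lying flat. Origin under its middle.
Mind the look-alikes: they are no part of the job. What is shaped like the sink1 but green or yellow is not meant.

How it is judged:
On the way, in this order (a step that is already met when the one before it is completed fails the run):
1. the lock is at its open end stop (within 4 mm) (value of joint lock below 0.004 m), for 0.2 s.
2. the held brush's tip is dipped inside the pot, at least 20 mm below the rim (horizontal distance between brush_tip and pot below 0.05 m and z of brush_tip in the frame of pot below 0.04 m and contact force between the fingers and brush above 0.3 N), for 0.1 s.
3. every present part lies in the tray and the tray is home in the dryer (within 7 mm of the back stop) (x of sink1 in the frame of tray between -0.076 and 0.076 m and y of sink1 in the frame of tray between -0.096 and 0.096 m and z of sink1 in the frame of tray between -0.003 and 0.036 m and x of sink2 in the frame of tray between -0.076 and 0.076 m and y of sink2 in the frame of tray between -0.096 and 0.096 m and z of sink2 in the frame of tray between -0.003 and 0.036 m and x of fan1 in the frame of tray between -0.076 and 0.076 m and y of fan1 in the frame of tray between -0.096 and 0.096 m and z of fan1 in the frame of tray between -0.003 and 0.036 m and x of fan2 in the frame of tray between -0.076 and 0.076 m and y of fan2 in the frame of tray between -0.096 and 0.096 m and z of fan2 in the frame of tray between -0.003 and 0.036 m and x of tray in the frame of dryer between 0.077 and 0.095 m and y of tray in the frame of dryer between -0.012 and 0.012 m and height (world z) of tray below 0.008 m and angle between tray's own z axis and vertical below 0.06 rad), for 0.2 s.
4. the lock is at its closed end stop (within 4 mm) (value of joint lock above 0.066 m), for 0.2 s.
At the end, for the whole second after the job is handed in: The tray is home in the dryer (within 7 mm of its back stop) with every present part lying in it, the lock is within 4 mm of its closed end stop, the brush lies flat at rest on the rack (its middle over the rack), the pot stands upright (all of step 3 and x of brush in the frame of rack between -0.062 and 0.062 m and y of brush in the frame of rack between -0.095 and 0.095 m and z of brush in the frame of rack between 0.022 and 0.06 m and angle between brush's own x axis and vertical between 1.3 and 1.85 rad and value of joint lock above 0.066 m and angle between pot's own z axis and vertical below 0.1 rad and linear speed of each of brush, tray below 0.03 m/s); the robot touches nothing.
It fails at once if the pot is knocked over (angle between pot's own z axis and vertical above 0.6 rad).
It fails at once if a bystander is moved more than 50 mm or knocked over (distance of any of spray1, spray2, jar, mug, scrubber, driver from where it was at the start of the episode above 0.05 m or angle between any of spray1, spray2, jar, mug, scrubber's own z axis and vertical above 0.6 rad).
Of sink1, sink2, fan1, fan2 only 2 to 4 are there at a start; the rules pass over those that are not, and their reading is None.
At some moment in a run one of sink1, sink2, fan1, fan2, brush may be knocked a few centimetres aside while the robot is not near it.
Once in a run the grip may slacken for a moment while it holds something.
It also fails if it takes over 210 s, if anything falls off the work surface, if the arm or the gripper's body presses on something with over 40 N, if the wrist force passes 120 N, or if a joint passes its speed limit or range.

## Working session

There is one attempt and no reset: what is moved stays moved. The work goes in short steps, Python scripts to look and compute and a tool call to move; the robot and the scene stay as the last step left them, time stands still between calls to the robot, and variables do not carry over. Pictures are saved under pics/ and viewed, and the job is handed in when it is done.

Besides the shell and the picture viewer there is one more tool, called after "Emit:" as name(argument=value, ...), one argument or row to a line, values as JSON. servo_tool: Moves the arm, as the interface text tells. Its arguments: {"type":"object","properties":{"steps":{"type":"array","items":{"type":"array","items":{"type":"array","items":{"type":"number"}}}},"newtons":{"type":"number"}},"required":["steps"]}

```bash
ls; mkdir -p pics; cat > h.py <<'E'
import numpy as np, cv2
from station import r
def cam(n):
    c=r.camera_info(n); K=np.array(c["camera_matrix"],float)
    if n=="wrist":
        s=r.observe(); T=np.eye(4); T[:3,:3]=s["tcp_rot"]; T[:3,3]=s["position"]
        M=np.linalg.inv(T@np.array(c["T_tool_cam"])); return K,M[:3,:3],M[:3,3]
    R,_=cv2.Rodrigues(np.array(c["rvec"],float)); return K,R,np.array(c["tvec"],float).ravel()
def at(n,px,z):
    K,R,t=cam(n); C=-R.T@t; d=R.T@np.linalg.inv(K)@np.array([px[0],px[1],1.]); return C+d*(z-C[2])/d[2]
def proj(n,p):
    K,R,t=cam(n); q=K@(R@np.array(p,float)+t); return q[:2]/q[2]
def snap(n,f):
    im=r.grab_frame(n); cv2.imwrite(f"pics/{f}.png",im[:,:,::-1]); return im
def st():
    s=r.observe(); print("t",round(s["clock"],2),"p",np.round(s["position"],4),"w",round(s["width"],4),"F",np.round(s["ft_force"],1),"j",np.round(s["joints"],2)); print(np.round(s["tcp_rot"],3).tolist()); return s
def delta(p,yaw=None):
    "shift in tool axes to world p; yaw = desired angle of tool x axis (mod pi), returns turn"
    s=r.observe(); R=np.array(s["tcp_rot"]); d=R.T@(np.array(p)-s["position"]); print("shift",np.round(d,4),end=" ")
    if yaw is not None:
        x=R[:,0]; c=np.arctan2(x[1],x[0]); a=-(yaw-c); a=(a+np.pi/2)%np.pi-np.pi/2; print("turn",round(a,3),"alt",round(a-np.sign(a)*np.pi,3),"j6",round(s["joints"][5],2),end="")
    print()
E
python3 - <<'E'
from h import *
st()
for n in ("top","side","wrist"): snap(n,n+"0")
for n in ("top","side"):
    K,R,t=cam(n); print(n,-R.T@t,K[0,0])
E
```

```text
pics
t 0.0 p [0.2533 0.5707 0.23  ] w 0.0854 F [ 0.5 -0.4 -0.8] j [ 1.03  0.05  1.61 -0.    1.48 -0.12]
[[0.406, 0.914, -0.001], [0.914, -0.406, -0.002], [-0.002, -0.0, -1.0]]
top [3.00693294e-01 6.23232236e-04 1.38643315e+00] 511.0214817046557
side [ 0.3187561  -0.96711508  0.92079804] 435.12443019154904
```

View pics/top0.png

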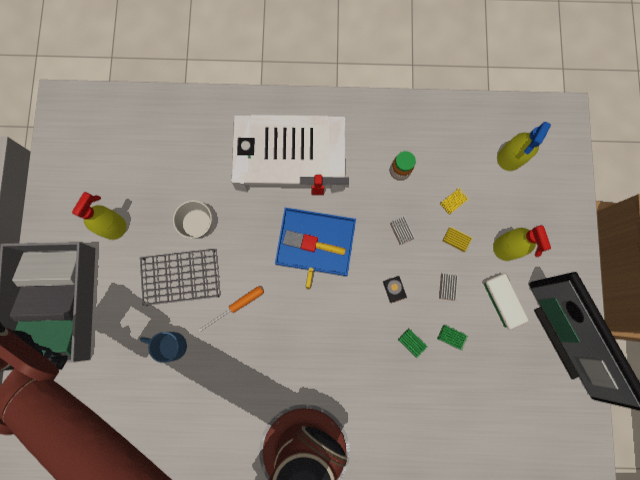

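View pics/side0.png

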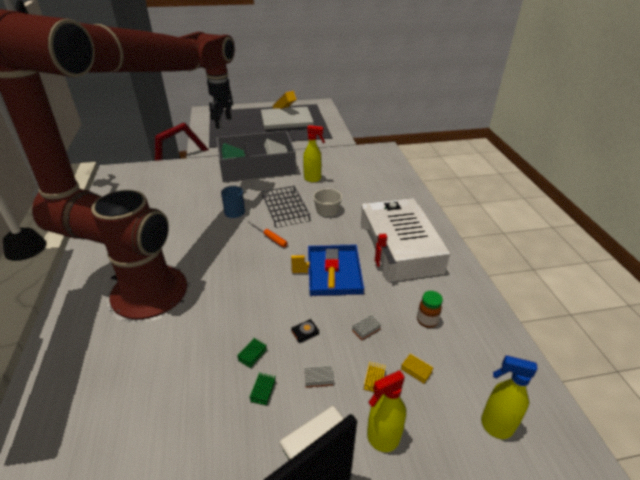

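View pics/wrist0.png

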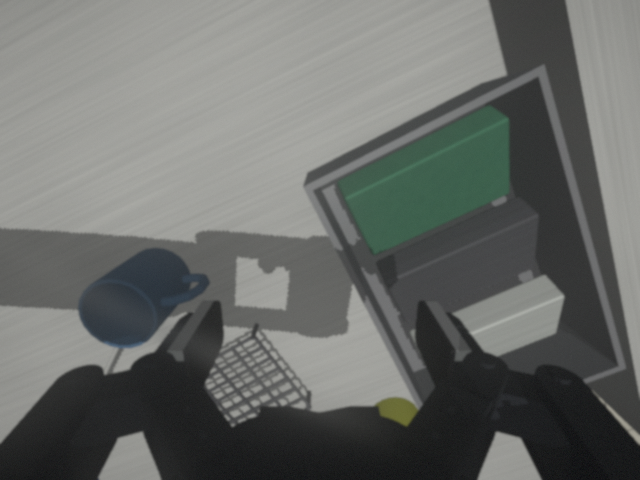

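```bash
python3 - <<'E'
from h import *
H={"lock_grip":.127,"tray_handle":.05,"brush_grip":.014,"brush_tip":.014}
for q in ["dryer","dryer_mouth","lock_grip","tray","tray_handle","brush","brush_grip","brush_tip","pot","rack","sink1","fan1"]:
  for n in ("top","side"):
    for d in r.pinpoint(q,n)[:4]:
        print(q,n,round(d["score"],2),np.round(d["xy"],1),np.round(at(n,d["xy"],H.get(q,0)),4)[:2])
E
```

```text
dryer top 0.86 [286.6 191.3] [0.6893 0.068 ]
dryer side 0.57 [370.2 252.4] [0.6786 0.0509]
dryer_mouth side 0.68 [385.5 236.6] [0.752  0.1209]
dryer_mouth side 0.57 [304.3 331. ] [ 0.4188 -0.2271]
lock_grip top 0.51 [315.6 178.6] [ 0.6892 -0.0112]
lock_grip side 0.54 [384.7 234. ] [ 0.6936 -0.0169]
tray top 0.73 [312.  238.9] [ 0.5555 -0.0065]
tray_handle top 0.79 [306.7 279.3] [0.4383 0.005 ]
tray_handle top 0.4 [283.2 237.1] [0.5492 0.0705]
tray_handle top 0.4 [402.2 236.9] [ 0.558  -0.2462]
tray_handle top 0.27 [110.9 226.2] [0.5667 0.5304]
tray_handle side 0.61 [296.2 261.1] [ 0.4304 -0.0034]
brush top 0.77 [317.7 243.3] [ 0.5436 -0.0225]
brush top 0.44 [398.  289.5] [ 0.4221 -0.2432]
brush side 0.68 [330.2 270.5] [ 0.5338 -0.0096]
brush side 0.59 [284.1 208.8] [0.4336 0.3435]
brush_grip top 0.58 [326.2 244.8] [ 0.5376 -0.0455]
brush_grip side 0.7 [330.7 273.5] [ 0.5293 -0.0374]
brush_tip top 0.97 [283.5 237.9] [0.5537 0.0715]
brush_tip side 0.6 [329.5 247.5] [0.55   0.0823]
pot top 0.69 [197.1 221. ] [0.5976 0.3132]
pot top 0.43 [319.  176.1] [ 0.736  -0.0218]
pot side 0.89 [329.2 210.8] [0.594  0.3022]
rack top 0.76 [182.  279.4] [0.4344 0.344 ]
rack top 0.39 [327.9 248.3] [ 0.5304 -0.0508]
rack side 0.94 [285.8 209.4] [0.4393 0.3386]
rack side 0.44 [428.6 321.3] [ 0.7579 -0.2559]
sink1 top 0.96 [449.5 286.9] [ 0.4327 -0.3833]
sink1 top 0.84 [451.2 341. ] [ 0.2882 -0.3847]
sink1 top 0.8 [402.2 232.6] [ 0.5798 -0.2555]
sink1 top 0.73 [454.  240.3] [ 0.5619 -0.3985]
sink1 side 0.97 [263.8 392.3] [ 0.2979 -0.3879]
sink1 side 0.78 [373.6 378.1] [ 0.5609 -0.3988]
sink1 side 0.68 [252.8 355. ] [ 0.2795 -0.2787]
sink1 side 0.64 [315.8 377.9] [ 0.424  -0.3726]
fan1 side 0.87 [304.6 333.9] [ 0.4181 -0.2368]
```

```bash
python3 - <<'E'
import cv2
im=cv2.imread('pics/top0.png')
cv2.imwrite('pics/top0a.png',cv2.resize(im[105:300,220:365],None,fx=4,fy=3.07 and 4,interpolation=cv2.INTER_CUBIC)[:780][:600*2])
a=cv2.resize(im[105:205,220:365],None,fx=5.5,fy=5.5,interpolation=cv2.INTER_CUBIC);cv2.imwrite('pics/z1.png',a)
a=cv2.resize(im[200:300,265:370],None,fx=6,fy=6,interpolation=cv2.INTER_CUBIC);cv2.imwrite('pics/z2.png',a)
a=cv2.resize(im[180:365,370:480],None,fx=3.2,fy=3.2,interpolation=cv2.INTER_CUBIC);cv2.imwrite('pics/z3.png',a)
E
```

```text
(no output)
```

View pics/z1.png

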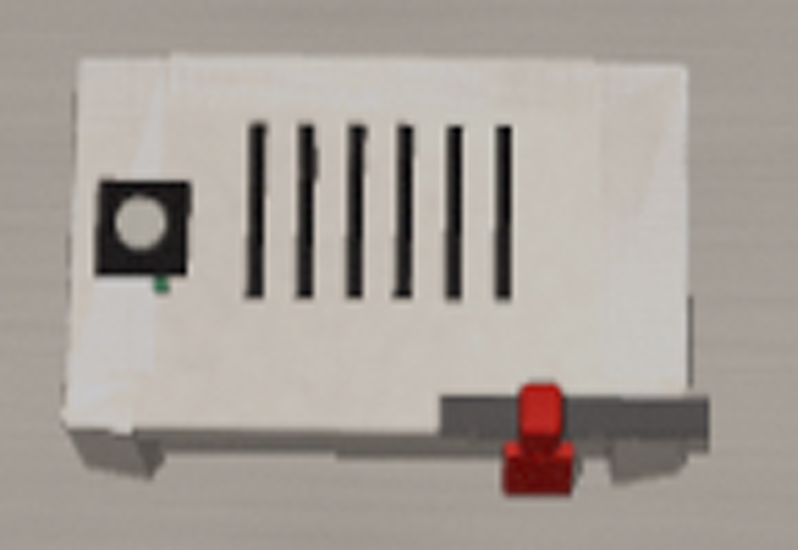

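View pics/z2.png

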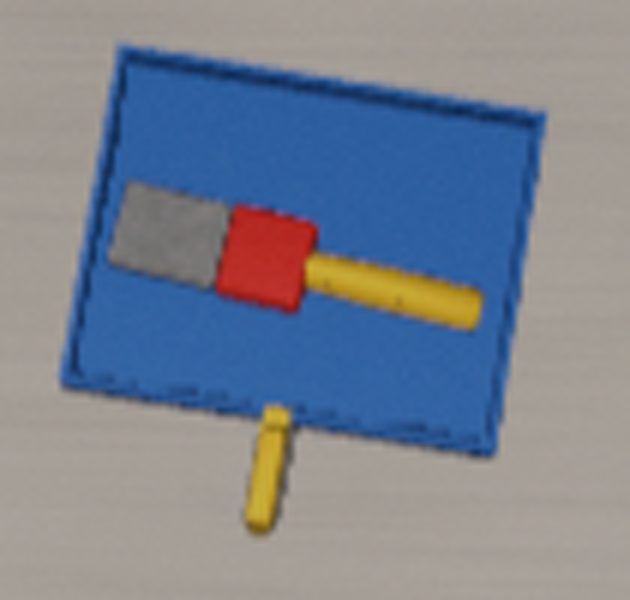

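View pics/z3.png

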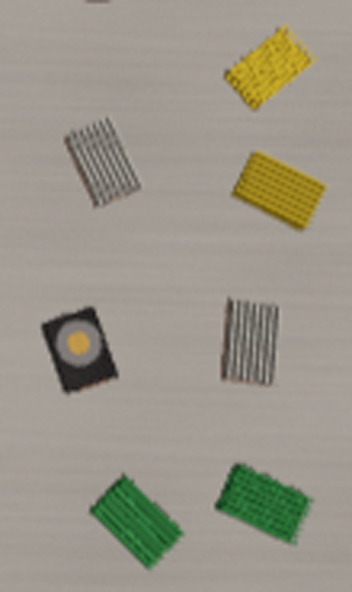

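```bash
python3 - <<'E'
from h import *
from scipy.optimize import least_squares
def o(u,x0,y0,s): return [x0+(u[0]+.5)/s-.5,y0+(u[1]+.5)/s-.5]
obs=[((.19,.15,.085),(80,57)),((.19,-.15,.085),(687,63)),((0,.15,.085),(65,428)),((0,.15,0),(85,474))]
for m,u in obs: print(np.round(at("top",o(u,220,105,5.5),m[2]),4))
def f(p):
    c,s=np.cos(p[2]),np.sin(p[2]); e=[]
    for m,u in obs:
        e+=list(proj("top",(p[0]+c*m[0]-s*m[1],p[1]+s*m[0]+c*m[1],m[2]))-o(u,220,105,5.5))
    return e
q=least_squares(f,[.68,.06,0]); print("dryer",q.x,np.round(q.fun,1))
for u in [(540,400),(540,415),(520,385),(560,385)]: print("grip",np.round(at("top",o(u,220,105,5.5),.127),4))
# tray
obs=[((.079,.099,.026),(121,46)),((.079,-.099,.026),(545,115)),((-.079,.099,.026),(64,385)),((-.079,-.099,.026),(492,455))]
def f(p):
    c,s=np.cos(p[2]),np.sin(p[2]); e=[]
    for m,u in obs:
        e+=list(proj("top",(p[0]+c*m[0]-s*m[1],p[1]+s*m[0]+c*m[1],m[2]))-o(u,265,200,6))
    return e
q=least_squares(f,[.55,0,0]); print("tray",q.x,np.round(q.fun,1))
for u in [(118,222),(225,247),(306,262),(310,270),(475,310)]: print("brush",np.round(at("top",o(u,265,200,6),.014),4))
print("handle top ends",[np.round(at("top",o(u,265,200,6),.07),4) for u in [(277,412),(260,525)]])
# parts
im=cv2.imread('pics/top0.png')
for nm,z,u in [("sinkA",.024,[(66,138),(108,118),(140,187),(97,207)]),("sinkB",.024,[(228,298),(279,306),(273,384),(222,380)]),("fan",.018,[(41,324),(93,307),(118,377),(67,392)])]:
    P=np.array([at("top",o(v,370,180,3.2),z)[:2] for v in u]); 
    print(nm,P.mean(0).round(4),"sides",[np.round(np.linalg.norm(P[i]-P[(i+1)%4]),3) for i in range(4)], "long dir",np.round(np.arctan2(*( (P[1]+P[0]-P[2]-P[3])[::-1])),3))
# pot, rack
E
```

```text
[0.8746 0.2125 0.085 ]
[ 0.8797 -0.0856  0.085 ]
[0.6858 0.2102 0.085 ]
[0.6869 0.2124 0.    ]
dryer [0.68771688 0.06115921 0.01265579] [-0.4 -0.4  0.3  0.  -0.4 -0.   0.4  0.4]
grip [ 0.6928 -0.0167  0.127 ]
grip [ 0.6855 -0.0168  0.127 ]
grip [ 0.6998 -0.0072  0.127 ]
grip [ 0.7003 -0.0258  0.127 ]
tray [ 0.54522729 -0.01590624 -0.13681209] [-0.4 -0.1  0.5 -0.1 -0.9 -0.   0.7  0.2]
brush [0.5574 0.0695 0.014 ]
brush [0.5471 0.0205 0.014 ]
brush [ 0.5412 -0.0165  0.014 ]
brush [ 0.5375 -0.0184  0.014 ]
brush [ 0.5211 -0.0936  0.014 ]
handle top ends [array([ 0.4652, -0.0048,  0.07  ]), array([0.4162, 0.0013, 0.07  ])]
sinkA [ 0.581  -0.2499] sides [np.float64(0.04), np.float64(0.065), np.float64(0.041), np.float64(0.065)] long dir 0.421
sinkB [ 0.4315 -0.3725] sides [np.float64(0.043), np.float64(0.066), np.float64(0.042), np.float64(0.069)] long dir -0.095
fan [ 0.4216 -0.2309] sides [np.float64(0.046), np.float64(0.062), np.float64(0.045), np.float64(0.06)] long dir 0.354
```

```bash
python3 - <<'E'
from h import *
delta((.689,-.017,.18),np.pi/2+.0127)
delta((.689,-.017,.094),np.pi/2+.0127)
E
```

```text
shift [-0.361   0.6366  0.0513] turn -0.43 alt 2.711 j6 -0.12
shift [-0.361   0.6366  0.1373] turn -0.43 alt 2.711 j6 -0.12
```

Emit:
servo_tool(
  steps=[
    [[-0.18, 0.318, 0, -0.215, 0], [-0.18, 0.318, 0, -0.215, 0], [-0.18, 0.318, 0, -0.215, 0], [-0.18, 0.318, 0, -0.215, 0], [-0.18, 0.318, 0, -0.215, 0], [-0.18, 0.318, 0, -0.215, 0], [-0.18, 0.318, 0, -0.215, 0], [-0.18, 0.318, 0, -0.215, 0], [-0.18, 0.318, 0, -0.215, 0], [-0.18, 0.318, 0, -0.215, 0]],
  ],
)

```text
clock: 2.18
position: [0.4742, 0.2733, 0.2315]
tcp_rot: [[0.208, 0.978, 0.002], [0.978, -0.208, -0.002], [-0.001, 0.002, -1.0]]
ft_force: [0.9, 0.4, -0.7]
width: 0.0856
```

```bash
python3 - <<'E'
from h import *
st();delta((.689,-.017,.20),np.pi/2+.0127)
E
```

```text
t 2.18 p [0.4742 0.2733 0.2315] w 0.0856 F [ 0.9  0.4 -0.7] j [ 0.39 -0.13  1.79 -0.    1.48 -0.97]
[[0.208, 0.978, 0.002], [0.978, -0.208, -0.002], [-0.001, 0.002, -1.0]]
shift [-0.2393  0.2704  0.0324] turn -0.222 alt 2.92 j6 -0.97
```

Emit:
servo_tool(
  steps=[
    [[-0.239, 0.27, 0.03, -0.222, 0], [-0.239, 0.27, 0.03, -0.222, 0], [-0.239, 0.27, 0.03, -0.222, 0], [-0.239, 0.27, 0.03, -0.222, 0], [-0.239, 0.27, 0.03, -0.222, 0], [-0.239, 0.27, 0.03, -0.222, 0], [-0.239, 0.27, 0.03, -0.222, 0], [-0.239, 0.27, 0.03, -0.222, 0], [-0.239, 0.27, 0.03, -0.222, 0], [-0.239, 0.27, 0.03, -0.222, 0]],
  ],
)

```text
clock: 3.02
position: [0.6895, -0.0153, 0.1999]
tcp_rot: [[-0.014, 1.0, -0.0], [1.0, 0.014, -0.002], [-0.002, -0.0, -1.0]]
ft_force: [-0.8, 0.9, -0.8]
width: 0.0855
```

```bash
python3 - <<'E'
from h import *
st();delta((.689,-.017,.094),np.pi/2+.0127); snap("wrist","w1"); print(proj("wrist",(.689,-.017,.127)))
E
```

```text
t 3.02 p [ 0.6895 -0.0153  0.1999] w 0.0855 F [-0.8  0.9 -0.8] j [-0.13  0.22  1.48 -0.    1.44 -1.71]
[[-0.014, 1.0, -0.0], [1.0, 0.014, -0.002], [-0.002, -0.0, -1.0]]
shift [-0.0015 -0.0005  0.1059] turn 0.002 alt -3.14 j6 -1.71
[313.2339511  250.71712112]
```

View pics/w1.png

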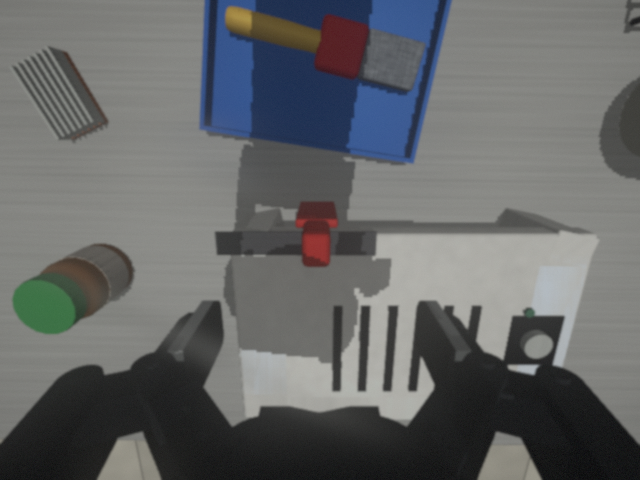

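Emit:
servo_tool(
  newtons=40,
  steps=[
    [[-0.001, 0, 0.105, 0, 0], [-0.001, 0, 0.105, 0, 0], [-0.001, 0, 0.105, 0, 0], [-0.001, 0, 0.105, 0, 0], [-0.001, 0, 0.105, 0, 1], [-0.001, 0, 0.105, 0, 1], [-0.001, 0, 0.105, 0, 1], [-0.001, 0, 0.105, 0, 1], [-0.001, 0, 0.105, 0, 1], [-0.001, 0, 0.105, 0, 1]],
  ],
)

```text
clock: 3.9
position: [0.6889, -0.0124, 0.0989]
tcp_rot: [[-0.019, 1.0, 0.004], [1.0, 0.019, -0.001], [-0.001, 0.004, -1.0]]
ft_force: [0.2, -1.4, 4.9]
width: 0.0194
```

Emit:
servo_tool(
  steps=[
    [[-0.01, 0, 0, 0, 1], [-0.02, 0, 0, 0, 1], [-0.03, 0, 0, 0, 1], [-0.04, 0, 0, 0, 1], [-0.048, 0, 0, 0, 1], [-0.053, 0, 0, 0, 1], [-0.055, 0, 0, 0, 1], [-0.057, 0, 0, 0, 1], [-0.057, 0, 0, 0, 1]],
  ],
)

```text
clock: 4.65
position: [0.6897, -0.0692, 0.0989]
tcp_rot: [[-0.018, 1.0, 0.003], [1.0, 0.018, 0.0], [0.0, 0.003, -1.0]]
ft_force: [-2.7, 0.7, 7.3]
width: 0.0194
```

Emit:
servo_tool(
  steps=[
    [[-0.002, 0, 0, 0, 1], [-0.004, 0, 0, 0, 1], [-0.006, 0, 0, 0, 1], [-0.006, 0, 0, 0, 1]],
  ],
)

```text
clock: 4.98
position: [0.6897, -0.0699, 0.0988]
tcp_rot: [[-0.02, 1.0, 0.002], [1.0, 0.02, 0.009], [0.009, 0.002, -1.0]]
ft_force: [-2.9, 15.9, 9.8]
width: 0.0197
```

Emit:
servo_tool(
  steps=[
    [[0.001, 0, 0, 0, 1], [0.001, 0, 0, 0, 0], [0.001, 0, 0, 0, 0], [0.001, 0, 0, 0, 0], [0.001, 0, -0.04, 0, 0], [0.001, 0, -0.08, 0, 0], [0.001, -0.04, -0.1, 0.12, 0.3], [0.001, -0.08, -0.1, 0.24, 0.3], [0.001, -0.12, -0.1, 0.36, 0.3], [0.001, -0.155, -0.1, 0.48, 0.3]],
  ],
)

```text
clock: 5.82
position: [0.5318, -0.0773, 0.1965]
tcp_rot: [[0.451, 0.893, 0.0], [0.893, -0.451, -0.0], [-0.0, 0.0, -1.0]]
ft_force: [-0.5, -0.1, 0.3]
width: 0.0598
```

```bash
python3 - <<'E'
from h import *
st();delta((.532,-.045,.15),-.219); snap("top","top1"); 
for q in ["brush","brush_grip","brush_tip","lock_grip"]:
    for d in r.pinpoint(q,"top")[:1]: print(q,d["score"],np.round(d["xy"],1),at("top",d["xy"],.127 if q=="lock_grip" else .014))
E
python3 -c "
import cv2
im=cv2.imread('pics/top1.png');cv2.imwrite('pics/z4.png',cv2.resize(im[105:305,130:370],None,fx=3.2,fy=3,interpolation=cv2.INTER_CUBIC))"
```

```text
t 5.82 p [ 0.5318 -0.0773  0.1965] w 0.0598 F [-0.5 -0.1  0.3] j [-0.28 -0.13  1.85 -0.    1.42 -1.39]
[[0.451, 0.893, 0.0], [0.893, -0.451, -0.0], [-0.0, 0.0, -1.0]]
shift [ 0.0289 -0.0144  0.0465] turn 1.322 alt -1.819 j6 -1.39
brush 0.66 [315.3 246.4] [ 0.53242797 -0.01589333  0.014     ]
brush_grip 0.7 [325.9 246.4] [ 0.53318201 -0.04475948  0.014     ]
brush_tip 0.64 [284.6 238. ] [0.55349266 0.06845725 0.014     ]
lock_grip 0.59 [337.7 180.4] [ 0.68594377 -0.06779721  0.127     ]
```

View pics/z4.png

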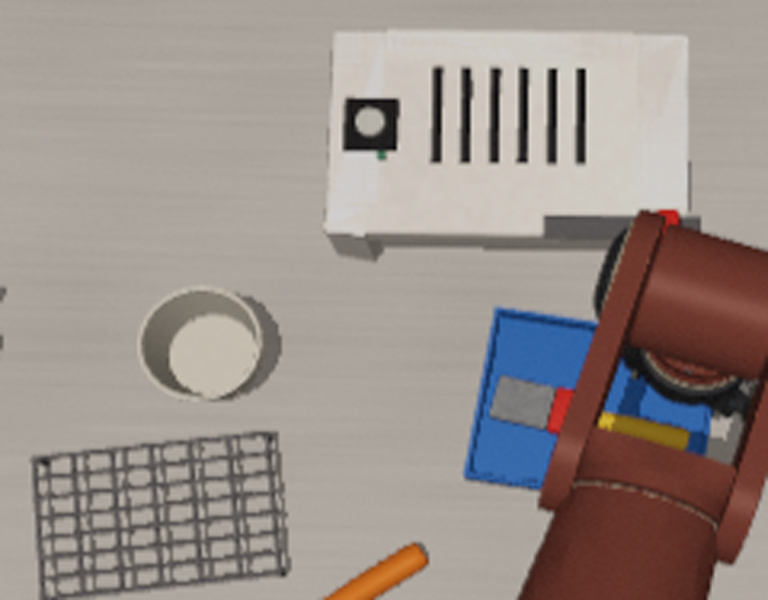

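Emit:
servo_tool(
  steps=[
    [[0.029, -0.014, 0.04, 0.12, 0.3], [0.029, -0.014, 0.045, 0.24, 0.3], [0.029, -0.014, 0.045, 0.36, 0.3], [0.029, -0.014, 0.045, 0.48, 0.3], [0.029, -0.014, 0.045, 0.6, 0.3], [0.029, -0.014, 0.045, 0.72, 0.3], [0.029, -0.014, 0.045, 0.84, 0.3], [0.029, -0.014, 0.045, 0.96, 0.3], [0.029, -0.014, 0.045, 1.08, 0.3], [0.029, -0.014, 0.045, 1.2, 0.3]],
  ],
)

```text
clock: 6.9
position: [0.5359, -0.0449, 0.1517]
tcp_rot: [[0.995, -0.095, 0.001], [-0.095, -0.995, -0.0], [0.001, 0.0, -1.0]]
ft_force: [0.5, 1.0, 0.0]
width: 0.0599
```

Emit:
servo_tool(
  steps=[
    [[0, 0, 0, 0.12, 0.3], [0, 0, 0, 0.12, 0.3], [0, 0, 0, 0.12, 0.3]],
  ],
)

```text
clock: 7.15
position: [0.5353, -0.0448, 0.1515]
tcp_rot: [[0.979, -0.205, 0.0], [-0.205, -0.979, -0.0], [0.0, 0.0, -1.0]]
ft_force: [0.4, 0.8, 0.2]
width: 0.0598
```

```bash
python3 - <<'E'
from h import *
st();delta((.532,-.045,.006),-.219); snap("wrist","w2"); print(proj("wrist",(.532,-.045,.024)))
def o(u): return [130+(u[0]+.5)/3.2-.5,105+(u[1]+.5)/3-.5]
print("pot",at("top",o((201.5,344)),.06),[at("top",o(u),.06).round(4) for u in [(138,344),(265,344),(201,287),(201,402)]])
print("rack",[at("top",o(u),.03).round(4) for u in [(34,458),(277,432),(289,575),(43,602)]])
E
```

```text
t 7.15 p [ 0.5353 -0.0448  0.1515] w 0.0598 F [0.4 0.8 0.2] j [-0.22 -0.09  1.89 -0.    1.34 -0.02]
[[0.979, -0.205, 0.0], [-0.205, -0.979, -0.0], [0.0, 0.0, -1.0]]
shift [-0.0033  0.0009  0.1455] turn 0.012 alt -3.129 j6 -0.02
[314.07304875 230.07876027]
pot [0.58897268 0.31178892 0.06      ] [array([0.5876, 0.3644, 0.06  ]), array([0.5904, 0.2592, 0.06  ]), array([0.6408, 0.3155, 0.06  ]), array([0.5369, 0.3088, 0.06  ])]
rack [array([0.4878, 0.4521, 0.03  ]), array([0.5166, 0.2503, 0.03  ]), array([0.3893, 0.2332, 0.03  ]), array([0.3605, 0.4342, 0.03  ])]
```

View pics/w2.png

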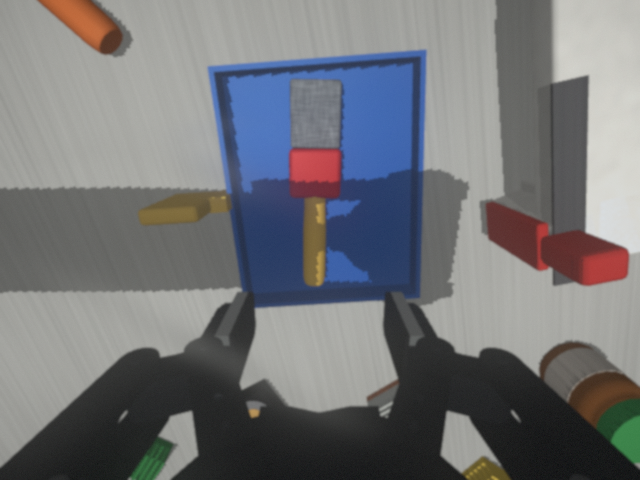

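Emit:
servo_tool(
  newtons=40,
  steps=[
    [[-0.003, 0.001, 0.04, 0, 0.3], [-0.003, 0.001, 0.08, 0, 0.3], [-0.003, 0.001, 0.12, 0, 0.3], [-0.003, 0.001, 0.14, 0, 0.3], [-0.003, 0.001, 0.145, 0, 0.3], [-0.003, 0.001, 0.145, 0, 1], [-0.003, 0.001, 0.145, 0, 1], [-0.003, 0.001, 0.145, 0, 1], [-0.003, 0.001, 0.145, 0, 1], [-0.003, 0.001, 0.145, 0, 1]],
  ],
)

```text
clock: 8.03
position: [0.5334, -0.0455, 0.0091]
tcp_rot: [[0.978, -0.208, 0.005], [-0.208, -0.978, -0.001], [0.005, 0.0, -1.0]]
ft_force: [0.8, -0.1, 5.9]
width: 0.0176
```

```bash
python3 - <<'E'
from h import *
st()
E
```

```text
t 8.03 p [ 0.5334 -0.0455  0.0091] w 0.0176 F [ 0.8 -0.1  5.9] j [-0.22  0.09  1.98 -0.    1.07 -0.01]
[[0.978, -0.208, 0.005], [-0.208, -0.978, -0.001], [0.005, 0.0, -1.0]]
```

Emit:
servo_tool(
  steps=[
    [[0, 0, -0.02, 0, 1], [0, 0, -0.05, 0, 1], [0, 0, -0.09, 0, 1], [0, 0, -0.13, 0, 1], [0, 0, -0.13, 0, 1]],
  ],
)

```text
clock: 8.45
position: [0.5367, -0.0461, 0.147]
tcp_rot: [[0.978, -0.208, 0.017], [-0.208, -0.978, -0.004], [0.018, 0.0, -1.0]]
ft_force: [1.2, -1.4, 1.0]
width: 0.0174
```

```bash
python3 - <<'E'
from h import *
st(); snap("wrist","w3"); snap("side","s3")
K,R,t=cam("side"); p=proj("side",(.53,-.0,.14)); print(p)
im=cv2.imread("pics/s3.png"); u,v=map(int,p); cv2.imwrite("pics/s3z.png",cv2.resize(im[v-60:v+60,u-80:u+80],None,fx=5,fy=5,interpolation=cv2.INTER_CUBIC))
E
```

```text
t 8.45 p [ 0.5367 -0.0461  0.147 ] w 0.0174 F [ 1.2 -1.4  1. ] j [-0.22 -0.1   1.91  0.    1.32 -0.01]
[[0.978, -0.208, 0.017], [-0.208, -0.978, -0.004], [0.018, 0.0, -1.0]]
[329.22072554 233.09115347]
```

View pics/w3.png

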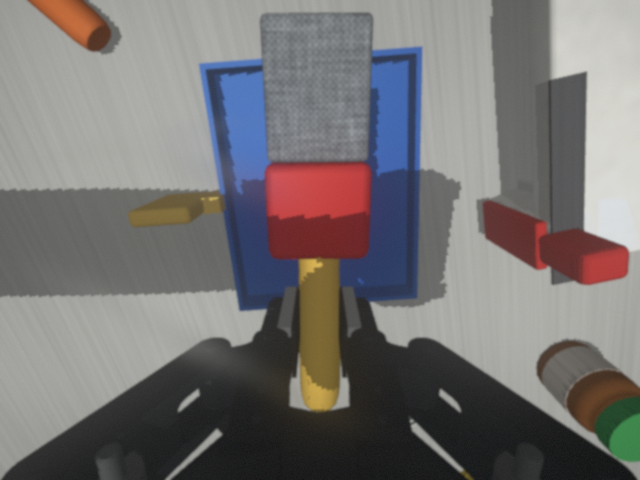

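View pics/s3z.png

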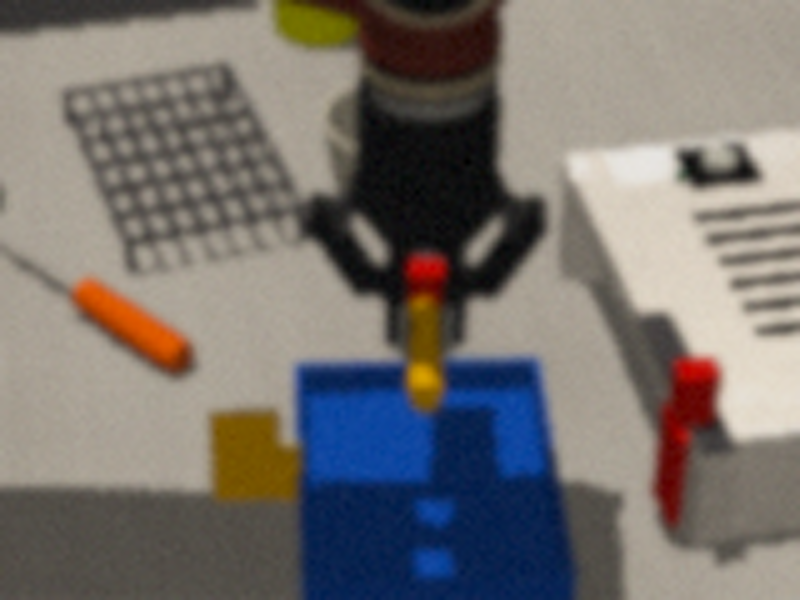

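```bash
cat >> h.py <<'E'
from scipy.optimize import least_squares
def fitbrush(pts):
    "pts: list of (brush coords (bx,by,bz rel axis), px) in wrist image. unknown: tilt(th, + = tip up), yaw off, axis pt in tool"
    c=r.camera_info("wrist"); K=np.array(c["camera_matrix"],float); M=np.linalg.inv(np.array(c["T_tool_cam"]))
    def f(p):
        th,ya,x0,y0,z0=p; e=[]
        for b,px in pts:
            s=b[0]+.034   # along from grip
            # tool: -y is forward, x lateral, z down
            fw=s*np.cos(th)-b[2]*np.sin(th); up=s*np.sin(th)+b[2]*np.cos(th)
            P=np.array([x0+b[1]*np.cos(ya)+fw*np.sin(ya), y0-fw*np.cos(ya)+b[1]*np.sin(ya), z0-up])
            q=K@(M[:3,:3]@P+M[:3,3]); e+=list(q[:2]/q[2]-px)
        return e
    q=least_squares(f,[0,0,0,0,-.005]); print("tilt deg %.1f yaw %.1f x0 %.4f y0 %.4f z0 %.4f"%(np.degrees(q.x[0]),np.degrees(q.x[1]),*q.x[2:]),"res",np.round(q.fun,1)); return q.x
E
python3 - <<'E'
from h import *
fitbrush([((.085,-.0195,.0075),(262,14)),((.085,.0195,.0075),(373,14)),((.035,-.0195,.0075),(265,162)),((.035,.0195,.0075),(370,162)),((-.005,-.021,.01),(272,258)),((-.005,.021,.01),(370,258))])
E
```

```text
tilt deg 0.5 yaw -0.6 x0 0.0016 y0 0.0018 z0 -0.0006 res [-1.   0.6  0.7 -0.7  4.2  0.1 -1.6 -0.9 -1.8  1.1 -0.7  0.1]
```

```bash
python3 - <<'E'
from h import *
delta((.746,.239,.150),.0127)
E
```

```text
shift [ 0.1493 -0.3225 -0.0093] turn -0.223 alt 2.919 j6 -0.01
```

Emit:
servo_tool(
  steps=[
    [[0.01, -0.02, -0.004, -0.02, 1], [0.024, -0.052, -0.008, -0.05, 1], [0.04, -0.086, -0.009, -0.08, 1], [0.056, -0.12, -0.009, -0.11, 1], [0.072, -0.155, -0.009, -0.14, 1], [0.088, -0.19, -0.009, -0.17, 1], [0.104, -0.225, -0.009, -0.2, 1], [0.12, -0.26, -0.009, -0.22, 1], [0.136, -0.295, -0.009, -0.223, 1], [0.149, -0.322, -0.009, -0.223, 1]],
  ],
)

```text
clock: 9.38
position: [0.7435, 0.2413, 0.1419]
tcp_rot: [[1.0, 0.014, -0.004], [0.014, -1.0, -0.0], [-0.004, 0.0, -1.0]]
ft_force: [0.1, -0.6, -0.9]
width: 0.0175
```

```bash
python3 - <<'E'
from h import *
st(); delta((.746,.239,.113),.0127); snap("wrist","w4")
E
```

```text
t 9.38 p [0.7435 0.2413 0.1419] w 0.0175 F [ 0.1 -0.6 -0.9] j [0.22 0.47 1.27 0.   1.41 0.2 ]
[[1.0, 0.014, -0.004], [0.014, -1.0, -0.0], [-0.004, 0.0, -1.0]]
shift [0.0026 0.0023 0.0288] turn 0.002 alt -3.14 j6 0.2
```

View pics/w4.png

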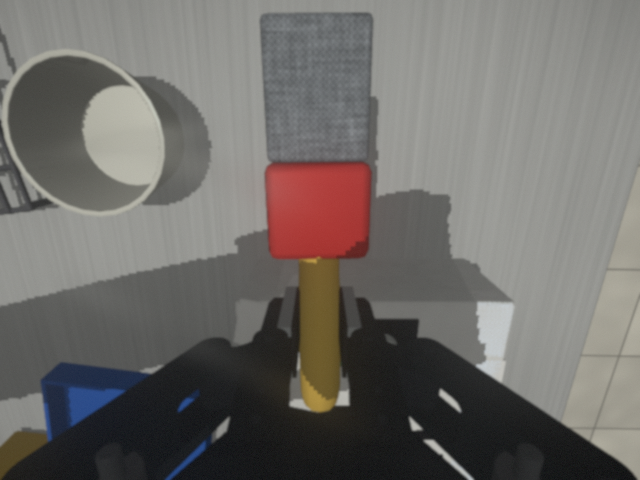

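Emit:
servo_tool(
  newtons=25,
  steps=[
    [[0.002, 0.001, 0.02, 0, 1], [0.002, 0.001, 0.035, 0, 1], [0.002, 0.001, 0.042, 0, 1], [0.002, 0.001, 0.045, 0, 1], [0.002, 0.001, 0.048, 0, 1], [0.002, 0.001, 0.051, 0, 1], [0.002, 0.001, 0.053, 0, 1]],
  ],
)

```text
clock: 10.02
position: [0.7462, 0.2376, 0.0931]
tcp_rot: [[1.0, 0.012, 0.001], [0.012, -1.0, 0.0], [0.001, -0.0, -1.0]]
ft_force: [-0.1, 0.5, -0.8]
width: 0.0174
```

```bash
python3 - <<'E'
from h import *
st();  snap("wrist","w5")
E
```

```text
t 10.02 p [0.7462 0.2376 0.0931] w 0.0174 F [-0.1  0.5 -0.8] j [0.21 0.51 1.3  0.   1.33 0.2 ]
[[1.0, 0.012, 0.001], [0.012, -1.0, 0.0], [0.001, -0.0, -1.0]]
```

View pics/w5.png

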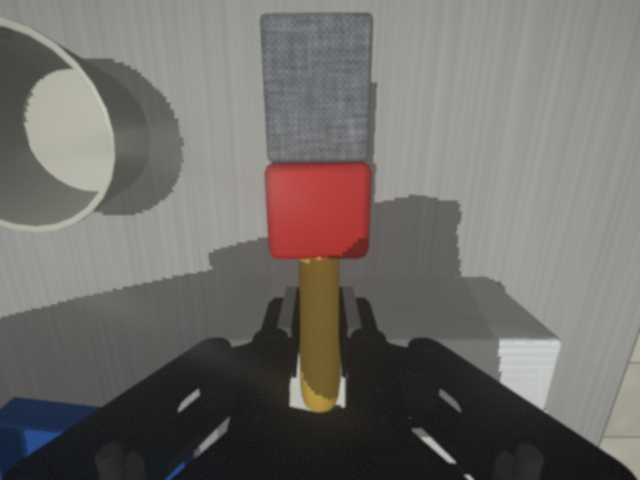

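Emit:
servo_tool(
  steps=[
    [[0, 0, 0.003, 0, 1], [0, 0, 0.006, 0, 1], [0, 0, 0.009, 0, 1], [0, 0, 0.011, 0, 1], [0, 0, 0.011, 0, 1]],
  ],
)

```text
clock: 10.48
position: [0.7473, 0.2399, 0.0856]
tcp_rot: [[1.0, 0.013, 0.005], [0.013, -1.0, 0.003], [0.005, -0.003, -1.0]]
ft_force: [-3.2, 3.2, 8.9]
width: 0.0173
```

```bash
python3 - <<'E'
from h import *
st();  snap("wrist","w6")
E
```

```text
t 10.48 p [0.7473 0.2399 0.0856] w 0.0173 F [-3.2  3.2  8.9] j [0.22 0.52 1.3  0.   1.32 0.2 ]
[[1.0, 0.013, 0.005], [0.013, -1.0, 0.003], [0.005, -0.003, -1.0]]
```

View pics/w6.png

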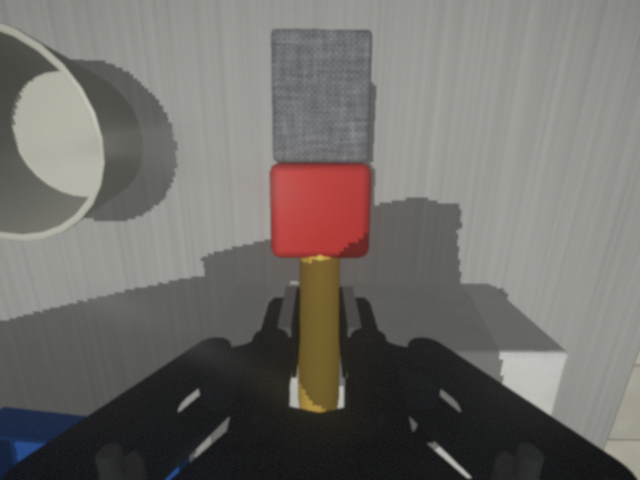

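Bristle tip moved down the frame (rows 14→30): it is rotating under about 9 N. Continue.

Emit:
servo_tool(
  steps=[
    [[0, 0, 0.003, 0, 1], [0, 0, 0.006, 0, 1], [0, 0, 0.009, 0, 1], [0, 0, 0.011, 0, 1], [0, 0, 0.011, 0, 1]],
  ],
)

```text
clock: 10.95
position: [0.7465, 0.2388, 0.0714]
tcp_rot: [[1.0, 0.014, 0.003], [0.014, -1.0, 0.001], [0.003, -0.001, -1.0]]
ft_force: [0.3, 2.1, 0.8]
width: 0.0188
```

```bash
python3 - <<'E'
from h import *
st();  snap("wrist","w7")
E
```

```text
t 10.95 p [0.7465 0.2388 0.0714] w 0.0188 F [0.3 2.1 0.8] j [0.21 0.53 1.31 0.   1.3  0.2 ]
[[1.0, 0.014, 0.003], [0.014, -1.0, 0.001], [0.003, -0.001, -1.0]]
```

View pics/w7.png

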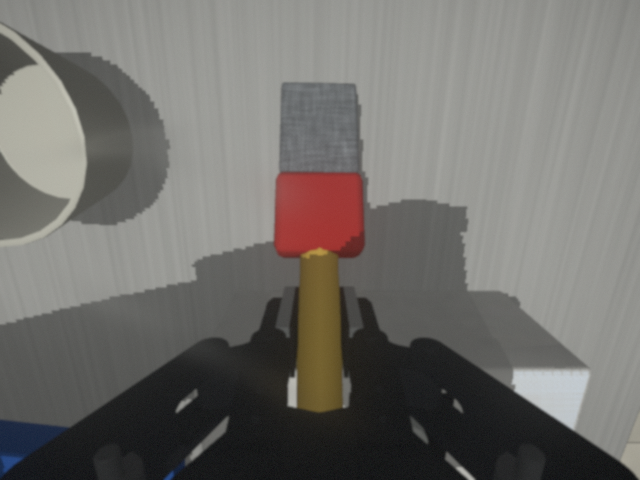

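```bash
python3 - <<'E'
from h import *
x=fitbrush([((.085,-.0195,.0075),(281,83)),((.085,.0195,.0075),(356,83)),((-.005,-.021,.01),(275,256)),((-.005,.021,.01),(364,256)),((.035,-.021,.01),(276,173)),((.035,.021,.01),(362,173))])
E
```

```text
tilt deg -26.9 yaw -0.2 x0 0.0013 y0 0.0074 z0 -0.0011 res [-0.1  0.   0.3 -0.3 -0.6 -0.3  0.3 -0.7 -0.2  0.8  0.2  0.5]
```

Emit:
servo_tool(
  newtons=30,
  steps=[
    [[0, 0, 0.003, 0, 1], [0, 0, 0.003, 0, 1], [0, 0, 0.0, 0, 1], [0, 0, -0.02, 0, 1], [0, -0.01, -0.05, 0, 1], [0, -0.01, -0.07, 0, 1]],
  ],
)

```text
clock: 11.5
position: [0.7452, 0.2481, 0.1406]
tcp_rot: [[1.0, 0.013, -0.002], [0.013, -1.0, -0.001], [-0.002, 0.001, -1.0]]
ft_force: [1.5, -0.3, 0.2]
width: 0.0181
```

```bash
python3 - <<'E'
from h import *
st();  snap("wrist","w8")
E
```

```text
t 11.5 p [0.7452 0.2481 0.1406] w 0.0181 F [ 1.5 -0.3  0.2] j [ 0.23  0.48  1.26 -0.    1.4   0.21]
[[1.0, 0.013, -0.002], [0.013, -1.0, -0.001], [-0.002, 0.001, -1.0]]
```

View pics/w8.png

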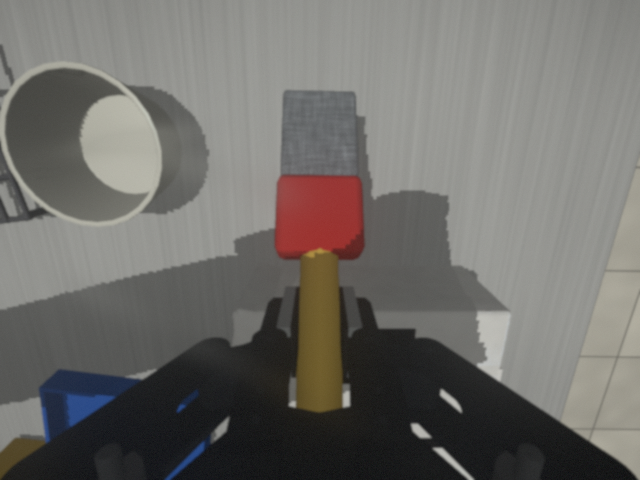

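```bash
python3 - <<'E'
from h import *
x=fitbrush([((.085,-.0195,.0075),(283,91)),((.085,.0195,.0075),(355,91)),((-.005,-.021,.01),(275,258)),((-.005,.021,.01),(364,258)),((.035,-.021,.01),(276,177)),((.035,.021,.01),(362,177))])
th=-x[0]; print("tip fwd",.119*np.cos(th)-x[3],"below TCP",.119*np.sin(th)+x[4])
d=r.pinpoint("pot","wrist"); print([(q["score"],at("wrist",q["xy"],0)) for q in d[:2]])
# rim ellipse in w8: cols 5..161, rows 62..224
print(at("wrist",(83,143),.06))
E
```

```text
tilt deg -30.0 yaw -0.1 x0 0.0012 y0 0.0081 z0 -0.0030 res [-0.7  0.   0.6 -0.1 -0.6 -0.2  0.3 -0.4  0.6  0.5 -0.2  0.3]
tip fwd 0.09487780594158607 below TCP 0.05657109631333792
[(0.91, array([0.59310967, 0.31237829, 0.        ]))]
[0.59437762 0.31692422 0.06      ]
```

```bash
python3 - <<'E'
from h import *
delta((.591,.247,.145),0); delta((.591,.247,.0885),0)
E
```

```text
shift [-0.1571 -0.001  -0.0006] turn 0.013 alt -3.129 j6 0.21
shift [-0.1575 -0.001   0.0558] turn 0.013 alt -3.129 j6 0.21
```

Emit:
servo_tool(
  steps=[
    [[-0.02, 0, -0.005, 0.01, 1], [-0.06, 0, -0.005, 0.01, 1], [-0.1, 0, -0.005, 0.01, 1], [-0.135, 0, -0.005, 0.01, 1], [-0.15, 0, -0.003, 0.01, 1], [-0.157, -0.001, 0, 0.01, 1], [-0.157, -0.001, 0, 0.01, 1]],
  ],
)

```text
clock: 12.18
position: [0.5865, 0.2463, 0.1378]
tcp_rot: [[1.0, 0.003, -0.004], [0.003, -1.0, -0.002], [-0.004, 0.002, -1.0]]
ft_force: [-0.6, -0.1, -1.7]
width: 0.0181
```

```bash
python3 - <<'E'
from h import *
st();  snap("wrist","w9"); delta((.591,.247,.0885),0); print(proj("wrist",(.592,.314,.06)))
E
```

```text
t 12.18 p [0.5865 0.2463 0.1378] w 0.0181 F [-0.6 -0.1 -1.7] j [ 0.28  0.15  1.67 -0.    1.33  0.28]
[[1.0, 0.003, -0.004], [0.003, -1.0, -0.002], [-0.004, 0.002, -1.0]]
shift [ 0.0031 -0.0007  0.0502] turn 0.003 alt -3.139 j6 0.28
[324.09542026 148.50325508]
```

View pics/w9.png

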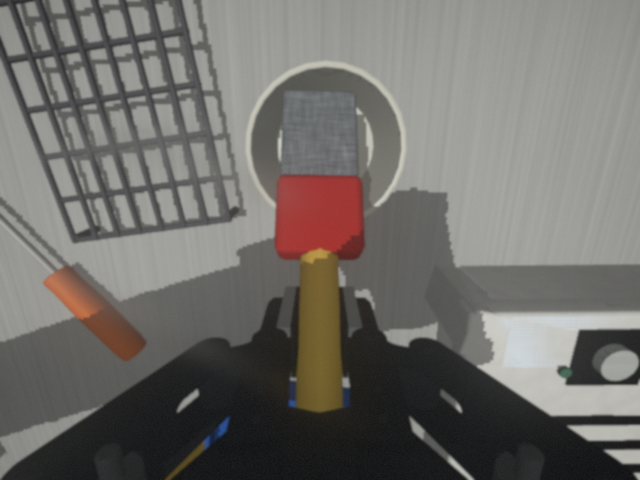

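Emit:
servo_tool(
  steps=[
    [[0.004, -0.003, 0.01, 0, 1], [0.004, -0.003, 0.02, 0, 1], [0.004, -0.003, 0.03, 0, 1], [0.004, -0.003, 0.04, 0, 1], [0.004, -0.003, 0.047, 0, 1], [0.004, -0.003, 0.051, 0, 1], [0.004, -0.003, 0.051, 0, 1], [0.004, -0.003, 0.051, 0, 1]],
  ],
)

```text
clock: 12.9
position: [0.5927, 0.2499, 0.089]
tcp_rot: [[1.0, 0.003, -0.0], [0.003, -1.0, -0.0], [-0.0, 0.0, -1.0]]
ft_force: [0.1, -0.0, -0.2]
width: 0.0182
```

```bash
python3 - <<'E'
from h import *
st();  snap("wrist","w10")
E
```

```text
t 12.9 p [0.5927 0.2499 0.089 ] w 0.0182 F [ 0.1 -0.  -0.2] j [ 0.28  0.22  1.68 -0.    1.25  0.28]
[[1.0, 0.003, -0.0], [0.003, -1.0, -0.0], [-0.0, 0.0, -1.0]]
```

View pics/w10.png

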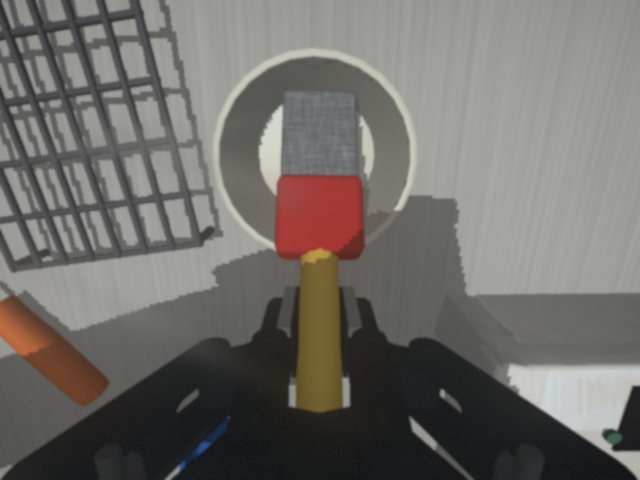

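Emit:
servo_tool(
  steps=[
    [[0, -0.001, 0.004, 0, 1], [0, -0.001, 0.004, 0, 1], [0, -0.001, 0.004, 0, 1]],
  ],
)

```text
clock: 13.2
position: [0.5927, 0.251, 0.0855]
tcp_rot: [[1.0, 0.003, 0.0], [0.003, -1.0, 0.0], [0.0, -0.0, -1.0]]
ft_force: [-0.3, -0.2, -0.1]
width: 0.0178
```

```bash
python3 - <<'E'
from h import *
st()
E
```

```text
t 13.2 p [0.5927 0.251  0.0855] w 0.0178 F [-0.3 -0.2 -0.1] j [0.28 0.22 1.68 0.   1.24 0.28]
[[1.0, 0.003, 0.0], [0.003, -1.0, 0.0], [0.0, -0.0, -1.0]]
```

Emit:
servo_tool(
  steps=[
    [[0, 0.001, -0.015, 0, 1], [0, 0.001, -0.035, 0, 1], [0, 0.001, -0.06, 0, 1], [0, 0.001, -0.07, 0, 1], [-0.02, 0.001, -0.07, 0, 1], [-0.05, -0.02, -0.07, -0.05, 1], [-0.08, -0.045, -0.07, -0.1, 1], [-0.11, -0.06, -0.07, -0.14, 1], [-0.14, -0.075, -0.06, -0.14, 1], [-0.153, -0.08, -0.05, -0.14, 1]],
  ],
)

```text
clock: 14.03
position: [0.437, 0.3325, 0.1365]
tcp_rot: [[0.989, 0.145, 0.001], [0.145, -0.989, 0.002], [0.001, -0.002, -1.0]]
ft_force: [-0.2, 0.7, -0.6]
width: 0.0179
```

```bash
python3 - <<'E'
from h import *
st();  snap("wrist","w11"); delta((.440,.331,.098),.14)
for p in [(.4878,.4521),(.5166,.2503),(.4386,.3425)]: print(proj("wrist",(*p,.03)))
E
```

```text
t 14.03 p [0.437  0.3325 0.1365] w 0.0179 F [-0.2  0.7 -0.6] j [ 0.51 -0.05  1.88  0.    1.31  0.37]
[[0.989, 0.145, 0.001], [0.145, -0.989, 0.002], [0.001, -0.002, -1.0]]
shift [0.0055 0.0015 0.0352] turn 0.006 alt -3.135 j6 0.37
[422.92827055  79.38129318]
[399.05937276 340.21829905]
[325.5944126 224.8108781]
```

View pics/w11.png

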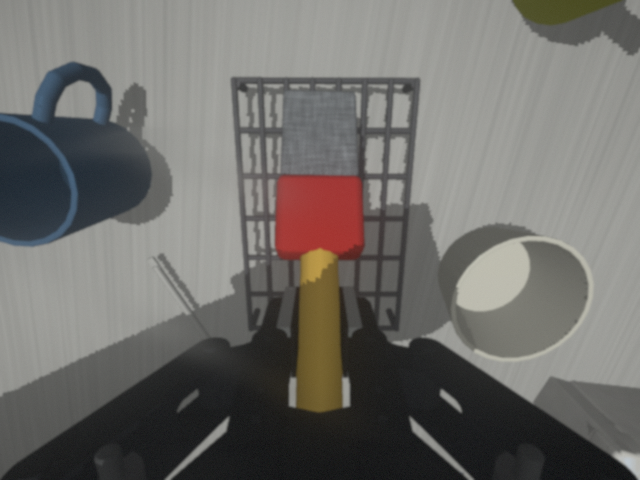

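Emit:
servo_tool(
  newtons=25,
  steps=[
    [[0.004, 0, 0.02, 0, 1], [0.004, 0, 0.035, 0, 1], [0.004, 0.001, 0.042, 0, 1], [0.004, 0.003, 0.049, 0, 1], [0.004, 0.006, 0.056, 0, 1], [0.004, 0.008, 0.063, 0, 1], [0.004, 0.01, 0.07, 0, 1], [0.004, 0.011, 0.077, 0, 1], [0.004, 0.012, 0.083, 0, 1], [0.004, 0.013, 0.087, 0, 1]],
  ],
)

```text
clock: 14.92
position: [0.4451, 0.3179, 0.0474]
tcp_rot: [[0.99, 0.142, -0.001], [0.142, -0.99, -0.0], [-0.001, 0.0, -1.0]]
ft_force: [0.5, -1.9, 1.8]
width: 0.0181
```

```bash
python3 - <<'E'
from h import *
st();  snap("wrist","w12"); snap("side","s12")
im=cv2.imread("pics/s12.png"); cv2.imwrite("pics/s12z.png",cv2.resize(im[150:250,220:360],None,fx=5,fy=5,interpolation=cv2.INTER_CUBIC))
E
```

```text
t 14.92 p [0.4451 0.3179 0.0474] w 0.0181 F [ 0.5 -1.9  1.8] j [0.48 0.06 1.93 0.   1.15 0.34]
[[0.99, 0.142, -0.001], [0.142, -0.99, -0.0], [-0.001, 0.0, -1.0]]
```

View pics/w12.png

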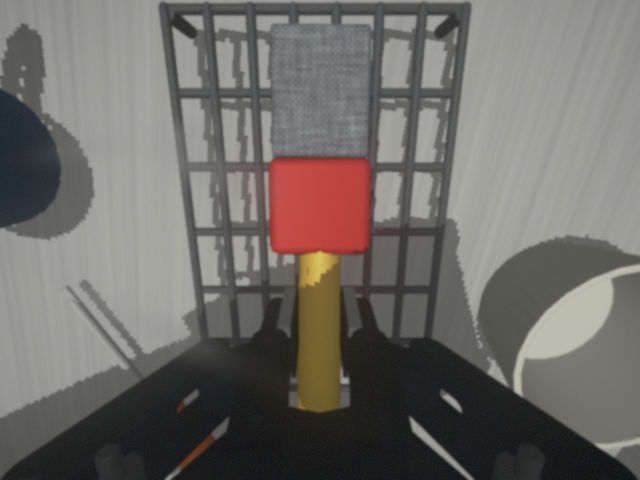

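View pics/s12z.png

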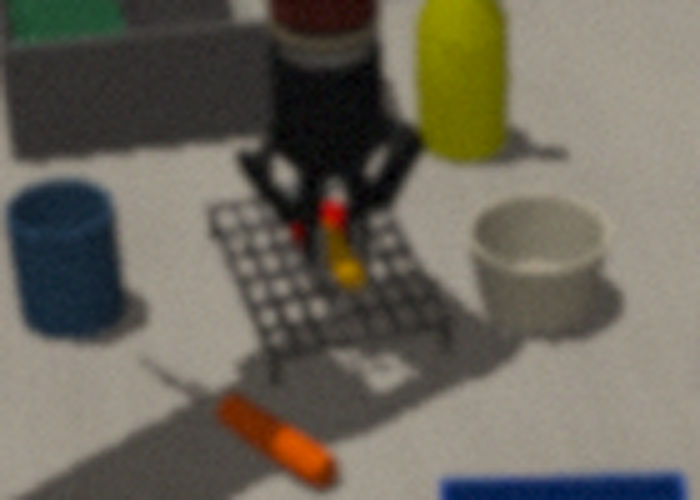

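Emit:
servo_tool(
  steps=[
    [[0, 0.001, 0.003, 0, 1], [0, 0.001, 0.006, 0, 1], [0, 0.001, 0.006, 0, 1], [0, 0.001, 0.006, 0, 0.4], [0, 0.001, 0.006, 0, 0.4], [0, 0.001, 0.006, 0, 0.4], [0, 0.001, 0.006, 0, 0.4], [0, 0.001, -0.03, 0, 0.4], [0, 0.001, -0.07, 0, 0.4], [0, 0.001, -0.11, 0, 0.4]],
  ],
)

```text
clock: 15.85
position: [0.4443, 0.3167, 0.1584]
tcp_rot: [[0.99, 0.143, -0.003], [0.143, -0.99, -0.001], [-0.003, 0.001, -1.0]]
ft_force: [0.8, 0.4, 0.8]
width: 0.0516
```

```bash
python3 - <<'E'
from h import *
st();  snap("wrist","w13"); snap("side","s13")
im=cv2.imread("pics/s13.png"); cv2.imwrite("pics/s13z.png",cv2.resize(im[150:250,220:360],None,fx=5,fy=5,interpolation=cv2.INTER_CUBIC))
delta((.581,-.25,.15),.421)
E
```

```text
t 15.85 p [0.4443 0.3167 0.1584] w 0.0516 F [0.8 0.4 0.8] j [ 0.48 -0.08  1.87 -0.    1.36  0.34]
[[0.99, 0.143, -0.003], [0.143, -0.99, -0.001], [-0.003, 0.001, -1.0]]
shift [0.0483 0.5826 0.015 ] turn -0.278 alt 2.864 j6 0.34
```

View pics/w13.png

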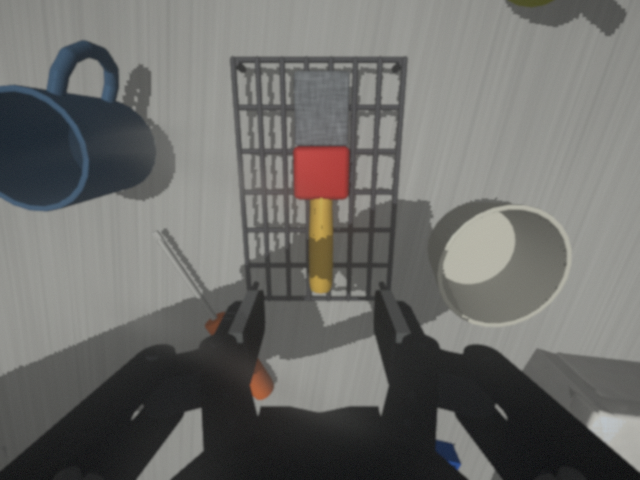

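View pics/s13z.png

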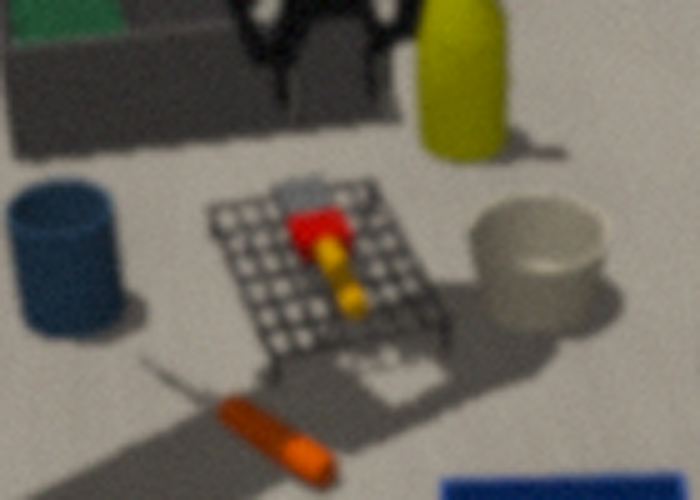

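Emit:
servo_tool(
  steps=[
    [[0.005, 0.04, 0, 0.12, 0.2], [0.01, 0.08, 0, 0.24, 0], [0.014, 0.12, 0, 0.36, 0], [0.017, 0.16, 0, 0.48, 0], [0.02, 0.2, 0, 0.6, 0], [0.024, 0.24, 0, 0.72, 0], [0.028, 0.28, 0, 0.84, 0], [0.032, 0.32, 0, 0.96, 0], [0.036, 0.36, 0, 1.08, 0], [0.04, 0.4, 0, 1.2, 0]],
  ],
)

```text
clock: 16.78
position: [0.542, -0.075, 0.158]
tcp_rot: [[0.486, -0.874, 0.0], [-0.874, -0.486, 0.0], [-0.0, -0.0, -1.0]]
ft_force: [0.3, -0.0, 0.4]
width: 0.0856
```

```bash
python3 - <<'E'
from h import *
st();  delta((.581,-.25,.15),.421+np.pi/2)
E
```

```text
t 16.78 p [ 0.542 -0.075  0.158] w 0.0856 F [ 0.3 -0.   0.4] j [-0.27 -0.08  1.87  0.    1.35  0.79]
[[0.486, -0.874, 0.0], [-0.874, -0.486, 0.0], [-0.0, -0.0, -1.0]]
shift [0.1719 0.051  0.008 ] turn 0.087 alt -3.055 j6 0.79
```

Emit:
servo_tool(
  steps=[
    [[0.04, 0.012, 0.008, 0.05, 0], [0.08, 0.024, 0.008, 0.087, 0], [0.12, 0.036, 0.008, 0.087, 0], [0.155, 0.046, 0.008, 0.087, 0], [0.172, 0.051, 0.008, 0.087, 0], [0.172, 0.051, 0.008, 0.087, 0]],
  ],
)

```text
clock: 17.28
position: [0.5823, -0.2518, 0.1498]
tcp_rot: [[0.41, -0.912, 0.0], [-0.912, -0.41, -0.001], [0.001, 0.0, -1.0]]
ft_force: [-0.7, 1.3, -0.2]
width: 0.0857
```

```bash
python3 - <<'E'
from h import *
st();  delta((.581,-.25,.008),.421+np.pi/2); snap("wrist","w14"); snap("top","top14")
c,s=np.cos(.421),np.sin(.421)
for a,b in [(33,20),(33,-20),(-33,-20),(-33,20)]: print(proj("wrist",(.581+(c*a-s*b)/1e3,-.25+(s*a+c*b)/1e3,.024)).round())
E
```

```text
t 17.28 p [ 0.5823 -0.2518  0.1498] w 0.0857 F [-0.7  1.3 -0.2] j [-0.53  0.14  1.66 -0.    1.34  0.62]
[[0.41, -0.912, 0.0], [-0.912, -0.41, -0.001], [0.001, 0.0, -1.0]]
shift [-0.0023  0.0004  0.1418] turn 0.002 alt -3.14 j6 0.62
[295. 193.]
[345. 193.]
[343. 269.]
[297. 269.]
```

View pics/w14.png

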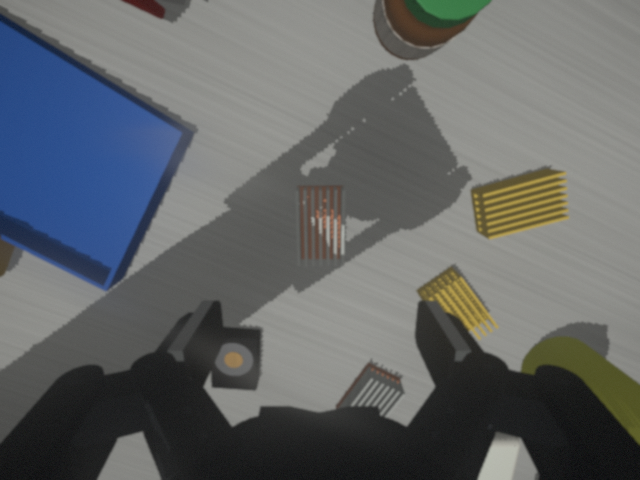

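View pics/top14.png

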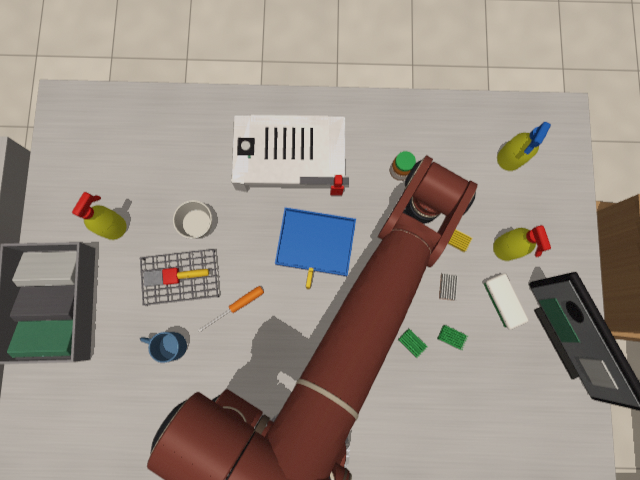

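Emit:
servo_tool(
  newtons=40,
  steps=[
    [[-0.001, -0.004, 0.04, 0, 0], [-0.001, -0.004, 0.08, 0, 0], [-0.001, -0.004, 0.12, 0, 0], [-0.001, -0.004, 0.142, 0, 0], [-0.001, -0.004, 0.142, 0, 0], [-0.001, -0.004, 0.142, 0, 1], [-0.001, -0.004, 0.142, 0, 1], [-0.001, -0.004, 0.142, 0, 1], [-0.001, -0.004, 0.142, 0, 1], [-0.001, -0.004, 0.132, 0, 1]],
  ],
)

```text
clock: 18.22
position: [0.5855, -0.2453, 0.0191]
tcp_rot: [[0.414, -0.91, 0.0], [-0.91, -0.414, -0.0], [0.0, -0.0, -1.0]]
ft_force: [0.4, 0.7, -1.4]
width: 0.0388
```

Emit:
servo_tool(
  steps=[
    [[0, 0, -0.03, 0, 1], [0, 0, -0.07, 0, 1], [0, 0, -0.11, 0, 1], [0, 0, -0.11, 0, 1]],
  ],
)

```text
clock: 18.55
position: [0.5908, -0.2483, 0.1409]
tcp_rot: [[0.414, -0.91, 0.016], [-0.91, -0.414, -0.009], [0.015, -0.011, -1.0]]
ft_force: [1.6, -0.7, 2.0]
width: 0.0385
```

```bash
cat >> h.py <<'E'
TR=(.5452,-.0159,-.1368)
def traypt(a,b,z=0,T=TR):
    c,s=np.cos(T[2]),np.sin(T[2]); return (T[0]+c*a-s*b,T[1]+s*a+c*b,z)
E
python3 - <<'E'
from h import *
st(); snap("wrist","w15"); delta(traypt(.037,-.05,.12),TR[2]+np.pi/2)
E
```

```text
t 18.55 p [ 0.5908 -0.2483  0.1409] w 0.0385 F [ 1.6 -0.7  2. ] j [-0.51  0.15  1.67  0.    1.31  0.63]
[[0.414, -0.91, 0.016], [-0.91, -0.414, -0.009], [0.015, -0.011, -1.0]]
shift [-0.1673 -0.0601  0.0157] turn 0.563 alt -2.578 j6 0.63
```

View pics/w15.png

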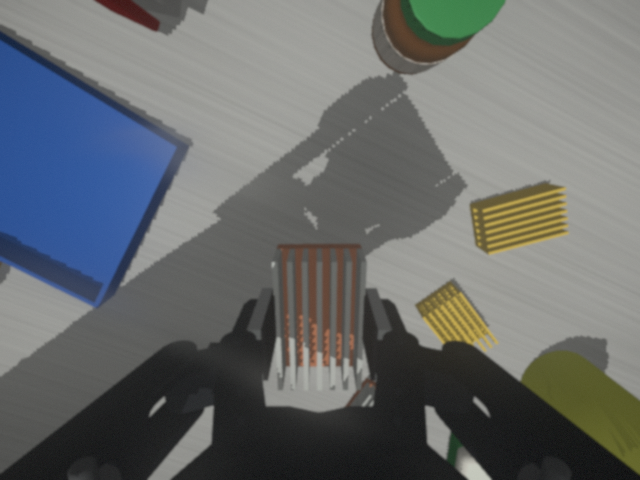

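Emit:
servo_tool(
  steps=[
    [[-0.03, -0.01, 0, 0.1, 1], [-0.065, -0.022, 0, 0.22, 1], [-0.1, -0.035, 0, 0.34, 1], [-0.135, -0.048, 0, 0.45, 1], [-0.16, -0.057, 0, 0.56, 1], [-0.167, -0.06, 0, 0.563, 1], [-0.167, -0.06, 0, 0.563, 1]],
  ],
)

```text
clock: 19.18
position: [0.5703, -0.0665, 0.128]
tcp_rot: [[-0.132, -0.991, -0.001], [-0.991, 0.132, 0.0], [-0.0, 0.001, -1.0]]
ft_force: [-0.4, -0.7, -0.8]
width: 0.0387
```

```bash
python3 - <<'E'
from h import *
st(); snap("wrist","w16"); delta(traypt(.037,-.05,.014),TR[2]+np.pi/2)
for a,b in [(.079,.099),(.079,-.099),(-.079,-.099)]: print(proj("wrist",traypt(a,b,.026)))
E
```

```text
t 19.18 p [ 0.5703 -0.0665  0.128 ] w 0.0387 F [-0.4 -0.7 -0.8] j [-0.25  0.02  1.83  0.    1.3   1.46]
[[-0.132, -0.991, -0.001], [-0.991, 0.132, 0.0], [-0.0, 0.001, -1.0]]
shift [ 0.0018 -0.0048  0.1142] turn 0.004 alt -3.138 j6 1.46
[116.72696939 177.8273926 ]
[388.46478714 178.89571845]
[376.23629736 360.91273391]
```

View pics/w16.png

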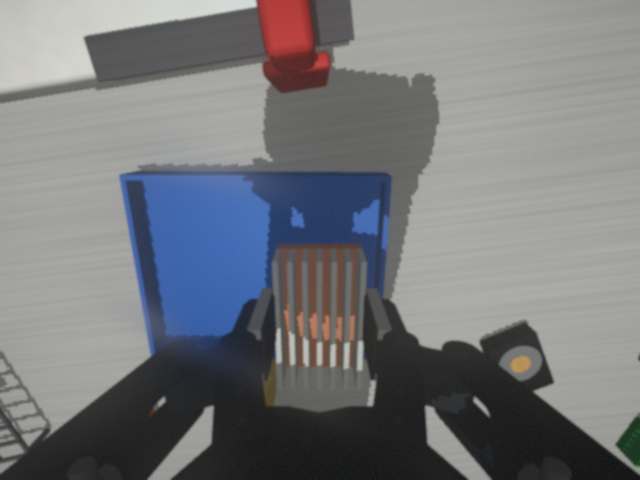

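Emit:
servo_tool(
  steps=[
    [[-0.003, -0.005, 0.03, 0, 1], [-0.003, -0.005, 0.065, 0, 1], [-0.003, -0.005, 0.095, 0, 1], [-0.003, -0.005, 0.108, 0, 1], [-0.003, -0.005, 0.113, 0, 1], [-0.003, -0.005, 0.113, 0, 0.4], [-0.003, -0.005, 0.113, 0, 0.4], [-0.003, -0.005, 0.113, 0, 0.4], [-0.003, -0.005, 0.08, 0, 0.4], [-0.003, -0.005, 0.04, 0, 0.4]],
  ],
)

```text
clock: 20.07
position: [0.5732, -0.066, 0.0854]
tcp_rot: [[-0.136, -0.991, -0.008], [-0.991, 0.136, 0.002], [-0.001, 0.008, -1.0]]
ft_force: [1.5, -0.2, -0.4]
width: 0.0514
```

```bash
python3 - <<'E'
from h import *
st(); snap("wrist","w17"); delta((.4216,-.2309,.13),.354+np.pi/2)
E
```

```text
t 20.07 p [ 0.5732 -0.066   0.0854] w 0.0514 F [ 1.5 -0.2 -0.4] j [-0.24  0.08  1.84 -0.    1.23  1.46]
[[-0.136, -0.991, -0.008], [-0.991, 0.136, 0.002], [-0.001, 0.008, -1.0]]
shift [ 0.1835  0.1349 -0.0335] turn -0.49 alt 2.651 j6 1.46
```

View pics/w17.png

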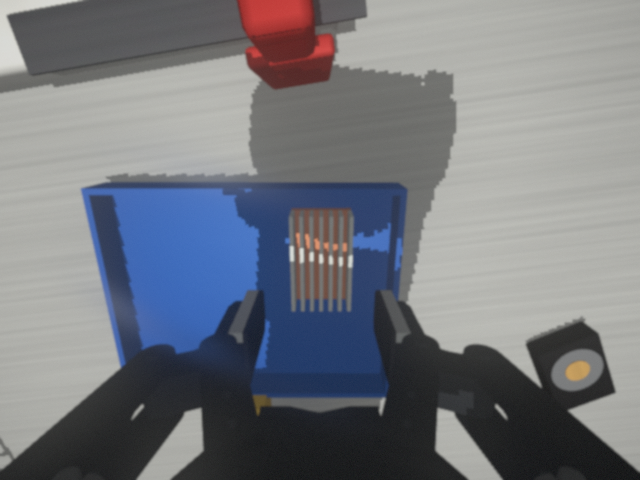

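Heat sink A lies in the tray at (320,260). Next the fan.

Emit:
servo_tool(
  steps=[
    [[0, 0.0, -0.03, 0, 0.3], [0.03, 0.02, -0.06, -0.08, 0], [0.06, 0.04, -0.06, -0.18, 0], [0.09, 0.065, -0.06, -0.28, 0], [0.12, 0.09, -0.06, -0.38, 0], [0.15, 0.11, -0.06, -0.48, 0], [0.18, 0.13, -0.05, -0.49, 0], [0.184, 0.135, -0.05, -0.49, 0], [0.184, 0.135, -0.05, -0.49, 0]],
  ],
)

```text
clock: 20.87
position: [0.4162, -0.2316, 0.1385]
tcp_rot: [[0.343, -0.939, 0.001], [-0.939, -0.343, -0.0], [0.001, -0.0, -1.0]]
ft_force: [0.4, 0.7, 0.2]
width: 0.0852
```

```bash
cat >> h.py <<'E'
def rect(x,y,yaw,L,W,z):
    c,s=np.cos(yaw),np.sin(yaw)
    for a,b in [(L/2,W/2),(L/2,-W/2),(-L/2,-W/2),(-L/2,W/2)]: print(proj("wrist",(x+c*a-s*b,y+s*a+c*b,z)).round(),end=" ")
    print()
E
python3 - <<'E'
from h import *
st(); snap("wrist","w18"); delta((.4216,-.2309,.008),.354+np.pi/2); rect(.4216,-.2309,.354,.062,.046,.018)
E
```

```text
t 20.87 p [ 0.4162 -0.2316  0.1385] w 0.0852 F [0.4 0.7 0.2] j [-0.66 -0.24  2.04 -0.    1.34  0.56]
[[0.343, -0.939, 0.001], [-0.939, -0.343, -0.0], [0.001, -0.0, -1.0]]
shift [ 0.0014 -0.0038  0.1309] turn -0.003 alt 3.139 j6 0.56
[291. 190.] [349. 190.] [347. 263.] [293. 263.]
```

View pics/w18.png

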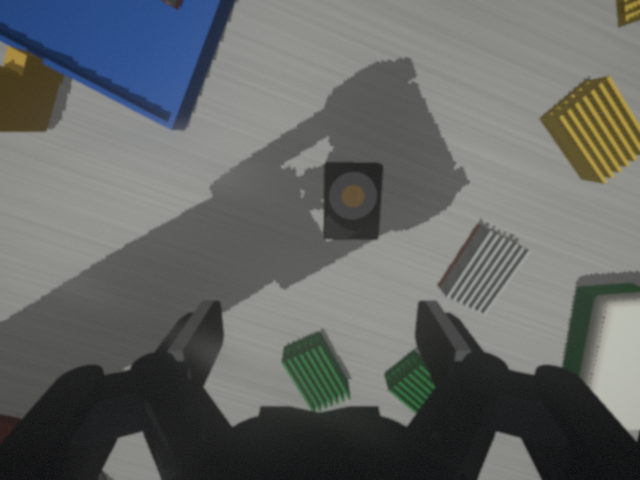

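```bash
python3 - <<'E'
from h import *
P=np.array([at("wrist",p,.018) for p in [(326,162),(382,163),(379,240),(324,239)]]); m=P.mean(0); d=P[0]+P[1]-P[2]-P[3]
yaw=np.arctan2(d[1],d[0]); print(m,yaw,[np.linalg.norm(P[i]-P[i-1]).round(4) for i in range(4)])
rect(m[0],m[1],yaw,.062,.046,.018)
delta((m[0],m[1],.008),yaw+np.pi/2)
E
```

```text
[ 0.45071144 -0.24838031  0.018     ] 0.3504105205309786 [np.float64(0.0625), np.float64(0.0434), np.float64(0.0627), np.float64(0.0457)]
[324. 163.] [384. 163.] [379. 239.] [324. 239.] 
shift [ 0.0278 -0.0251  0.131 ] turn 0.001 alt -3.141 j6 0.56
```

Emit:
servo_tool(
  newtons=40,
  steps=[
    [[0.02, -0.018, 0.03, 0, 0], [0.028, -0.025, 0.07, 0, 0], [0.028, -0.025, 0.11, 0, 0], [0.028, -0.025, 0.132, 0, 0], [0.028, -0.025, 0.132, 0, 0], [0.028, -0.025, 0.132, 0, 1], [0.028, -0.025, 0.132, 0, 1], [0.028, -0.025, 0.132, 0, 1], [0.028, -0.025, 0.132, 0, 1], [0.028, -0.025, 0.12, 0, 1]],
  ],
)

```text
clock: 21.75
position: [0.4503, -0.2473, 0.0185]
tcp_rot: [[0.347, -0.938, -0.001], [-0.938, -0.347, 0.001], [-0.001, 0.001, -1.0]]
ft_force: [-0.5, 0.2, -1.7]
width: 0.0449
```

Emit:
servo_tool(
  steps=[
    [[0, 0, -0.03, 0, 1], [0, 0, -0.07, 0, 1], [0, 0, -0.11, 0, 1], [0, 0, -0.11, 0, 1]],
  ],
)

```text
clock: 22.08
position: [0.4554, -0.2513, 0.1397]
tcp_rot: [[0.346, -0.938, 0.015], [-0.938, -0.346, -0.011], [0.015, -0.01, -1.0]]
ft_force: [1.2, -0.7, -0.2]
width: 0.0444
```

```bash
python3 - <<'E'
from h import *
st(); snap("wrist","w19"); delta(traypt(.037,.045,.12),TR[2]+np.pi/2)
E
```

```text
t 22.08 p [ 0.4554 -0.2513  0.1397] w 0.0444 F [ 1.2 -0.7 -0.2] j [-0.65 -0.14  1.95  0.    1.31  0.57]
[[0.346, -0.938, 0.015], [-0.938, -0.346, -0.011], [0.015, -0.01, -1.0]]
shift [-0.2108 -0.2204  0.0153] turn 0.49 alt -2.651 j6 0.57
```

View pics/w19.png

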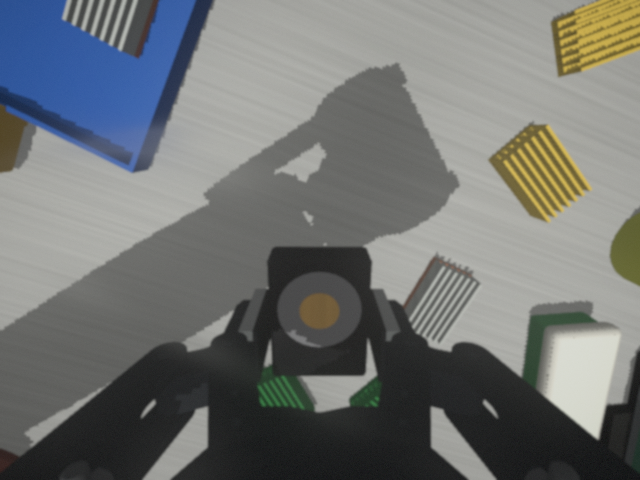

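Emit:
servo_tool(
  steps=[
    [[-0.015, -0.016, 0, 0.04, 1], [-0.04, -0.042, 0, 0.1, 1], [-0.067, -0.07, 0, 0.16, 1], [-0.094, -0.098, 0, 0.22, 1], [-0.121, -0.126, 0, 0.28, 1], [-0.148, -0.155, 0, 0.34, 1], [-0.175, -0.183, 0, 0.4, 1], [-0.198, -0.207, 0, 0.46, 1], [-0.211, -0.22, 0, 0.49, 1], [-0.211, -0.22, 0, 0.49, 1]],
  ],
)

```text
clock: 22.97
position: [0.5842, 0.0297, 0.1279]
tcp_rot: [[-0.132, -0.991, -0.001], [-0.991, 0.132, 0.001], [-0.001, 0.001, -1.0]]
ft_force: [0.1, -0.6, -1.0]
width: 0.0446
```

```bash
python3 - <<'E'
from h import *
st(); snap("wrist","w20"); delta(traypt(.037,.045,.014),TR[2]+np.pi/2)
for a,b in [(.079,.099),(.079,-.099),(-.079,-.099)]: print(proj("wrist",traypt(a,b,.026)))
E
```

```text
t 22.97 p [0.5842 0.0297 0.1279] w 0.0446 F [ 0.1 -0.6 -1. ] j [-0.08  0.04  1.8   0.    1.3   1.63]
[[-0.132, -0.991, -0.001], [-0.991, 0.132, 0.001], [-0.001, 0.001, -1.0]]
shift [ 0.0036 -0.0051  0.1138] turn 0.004 alt -3.138 j6 1.62
[249.65552521 177.95793701]
[521.6205762  179.11049618]
[487.16509392 361.20747397]
```

View pics/w20.png

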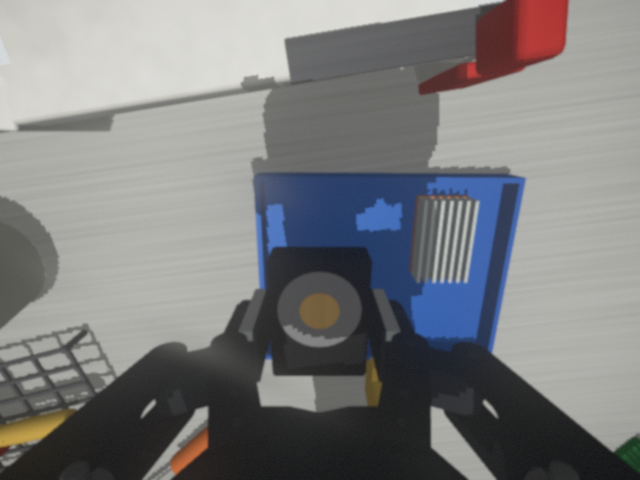

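Emit:
servo_tool(
  steps=[
    [[0.004, -0.004, 0.03, 0, 1], [0.004, -0.004, 0.065, 0, 1], [0.004, -0.004, 0.095, 0, 1], [0.004, -0.004, 0.108, 0, 1], [0.004, -0.004, 0.113, 0, 1], [0.004, -0.004, 0.113, 0, 0.33], [0.004, -0.004, 0.113, 0, 0.33], [0.004, -0.004, 0.113, 0, 0.33], [0.004, -0.004, 0.08, 0, 0.33], [0.004, -0.004, 0.04, 0, 0.33]],
  ],
)

```text
clock: 23.85
position: [0.5844, 0.0219, 0.0861]
tcp_rot: [[-0.136, -0.991, -0.007], [-0.991, 0.136, 0.001], [0.0, 0.007, -1.0]]
ft_force: [0.9, 0.2, 0.7]
width: 0.057
```

```bash
python3 - <<'E'
from h import *
st(); snap("wrist","w21"); delta((.4315,-.3725,.14),-.095+np.pi/2)
E
```

```text
t 23.85 p [0.5844 0.0219 0.0861] w 0.057 F [0.9 0.2 0.7] j [-0.09  0.1   1.82 -0.    1.23  1.62]
[[-0.136, -0.991, -0.007], [-0.991, 0.136, 0.001], [0.0, 0.007, -1.0]]
shift [ 0.412  0.105 -0.043] turn -0.041 alt 3.101 j6 1.62
```

View pics/w21.png

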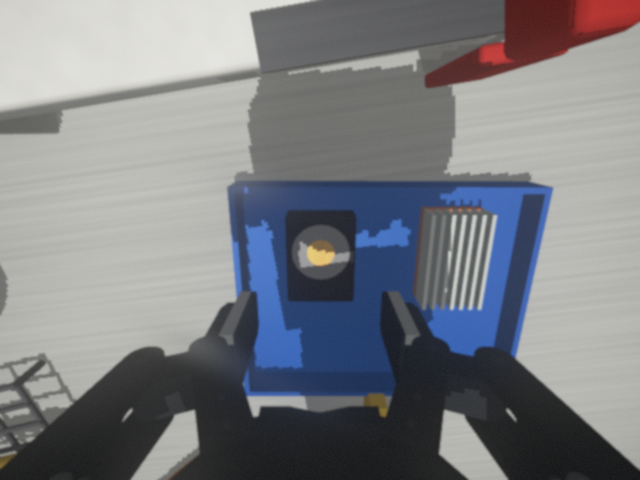

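Fan in the tray at (320,255). On to heat sink B.

Emit:
servo_tool(
  steps=[
    [[0, 0.0, -0.035, 0, 0.3], [0.03, 0.008, -0.05, -0.04, 0], [0.07, 0.018, -0.055, -0.04, 0], [0.11, 0.028, -0.055, -0.04, 0], [0.15, 0.038, -0.055, -0.04, 0], [0.19, 0.048, -0.055, -0.04, 0], [0.23, 0.058, -0.055, -0.04, 0], [0.27, 0.068, -0.055, -0.04, 0], [0.31, 0.078, -0.055, -0.04, 0], [0.35, 0.09, -0.055, -0.04, 0]],
  ],
)

```text
clock: 24.73
position: [0.4502, -0.3149, 0.1451]
tcp_rot: [[-0.096, -0.995, 0.003], [-0.995, 0.096, -0.002], [0.002, -0.003, -1.0]]
ft_force: [0.3, -0.6, -1.0]
width: 0.0854
```

Emit:
servo_tool(
  steps=[
    [[0.04, 0.01, 0, 0, 0], [0.062, 0.015, 0, 0, 0], [0.062, 0.015, 0, 0, 0], [0.062, 0.015, 0, 0, 0]],
  ],
)

```text
clock: 25.07
position: [0.4295, -0.3743, 0.1445]
tcp_rot: [[-0.099, -0.995, 0.002], [-0.995, 0.099, -0.001], [0.001, -0.002, -1.0]]
ft_force: [-0.6, 0.7, 0.8]
width: 0.0854
```

```bash
python3 - <<'E'
from h import *
st(); snap("wrist","w22"); delta((.4315,-.3725,.008),-.095+np.pi/2); rect(.4315,-.3725,-.095,.066,.040,.024)
E
```

```text
t 25.07 p [ 0.4295 -0.3743  0.1445] w 0.0854 F [-0.6  0.7  0.8] j [-0.85 -0.01  1.83  0.    1.32  0.82]
[[-0.099, -0.995, 0.002], [-0.995, 0.099, -0.001], [0.001, -0.002, -1.0]]
shift [-0.0009 -0.0014  0.1362] turn -0.002 alt 3.139 j6 0.82
[292. 191.] [343. 191.] [341. 268.] [294. 269.]
```

View pics/w22.png

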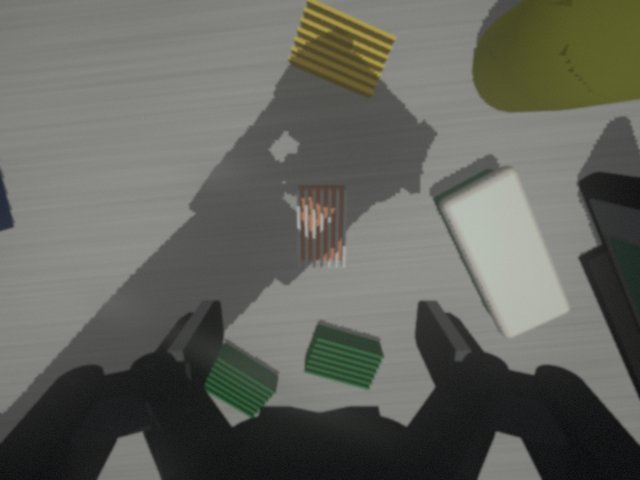

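Emit:
servo_tool(
  newtons=40,
  steps=[
    [[0.002, -0.004, 0.04, 0, 0], [0.002, -0.004, 0.08, 0, 0], [0.002, -0.004, 0.12, 0, 0], [0.002, -0.004, 0.136, 0, 0], [0.002, -0.004, 0.136, 0, 0], [0.002, -0.004, 0.136, 0, 1], [0.002, -0.004, 0.136, 0, 1], [0.002, -0.004, 0.136, 0, 1], [0.002, -0.004, 0.136, 0, 1], [0.002, -0.004, 0.125, 0, 1]],
  ],
)

```text
clock: 25.95
position: [0.4335, -0.3749, 0.0187]
tcp_rot: [[-0.096, -0.995, -0.0], [-0.995, 0.096, 0.0], [-0.0, 0.0, -1.0]]
ft_force: [-0.8, 1.0, -1.7]
width: 0.0386
```

Emit:
servo_tool(
  steps=[
    [[0, 0, -0.03, 0, 1], [0, 0, -0.07, 0, 1], [0, 0, -0.11, 0, 1], [0, 0, -0.11, 0, 1]],
  ],
)

```text
clock: 26.28
position: [0.4377, -0.3797, 0.1401]
tcp_rot: [[-0.096, -0.995, 0.012], [-0.995, 0.096, -0.014], [0.012, -0.013, -1.0]]
ft_force: [1.9, -1.7, 0.4]
width: 0.039
```

```bash
python3 - <<'E'
from h import *
st(); snap("wrist","w23"); delta(traypt(-.037,-.005,.14),TR[2]+np.pi/2)
E
```

```text
t 26.28 p [ 0.4377 -0.3797  0.1401] w 0.039 F [ 1.9 -1.7  0.4] j [-0.84  0.01  1.82  0.    1.3   0.82]
[[-0.096, -0.995, 0.012], [-0.995, 0.096, -0.014], [0.012, -0.013, -1.0]]
shift [-0.3679 -0.0362 -0.0066] turn 0.04 alt -3.101 j6 0.82
```

View pics/w23.png

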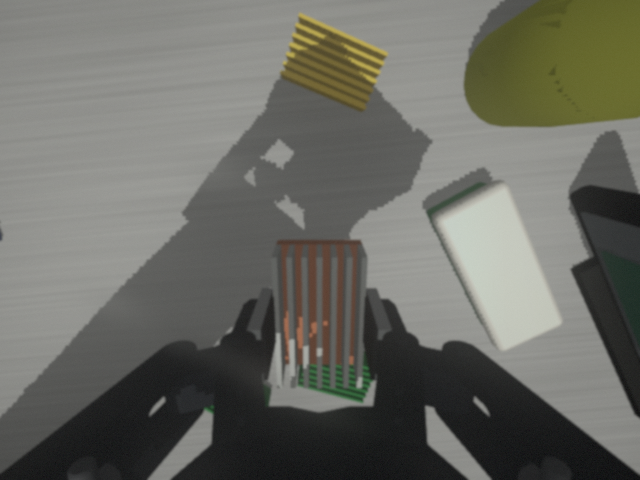

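Emit:
servo_tool(
  steps=[
    [[-0.02, -0.002, 0, 0.01, 1], [-0.055, -0.005, 0, 0.02, 1], [-0.095, -0.009, 0, 0.03, 1], [-0.135, -0.013, 0, 0.04, 1], [-0.175, -0.017, 0, 0.04, 1], [-0.215, -0.021, 0, 0.04, 1], [-0.255, -0.025, 0, 0.04, 1], [-0.295, -0.029, 0, 0.04, 1], [-0.335, -0.033, 0, 0.04, 1], [-0.36, -0.036, 0, 0.04, 1]],
  ],
)

```text
clock: 27.17
position: [0.5035, -0.017, 0.1281]
tcp_rot: [[-0.134, -0.991, -0.0], [-0.991, 0.134, 0.001], [-0.001, 0.0, -1.0]]
ft_force: [0.6, -0.0, -0.9]
width: 0.0387
```

Emit:
servo_tool(
  steps=[
    [[-0.005, 0, 0, 0, 1], [-0.005, 0, 0, 0, 1]],
  ],
)

```text
clock: 27.33
position: [0.5043, -0.0139, 0.128]
tcp_rot: [[-0.133, -0.991, -0.001], [-0.991, 0.133, -0.0], [0.0, 0.001, -1.0]]
ft_force: [-0.4, 0.1, -1.5]
width: 0.0393
```

```bash
python3 - <<'E'
from h import *
st(); snap("wrist","w24"); delta(traypt(-.037,-.005,.014),TR[2]+np.pi/2)
E
```

```text
t 27.33 p [ 0.5043 -0.0139  0.128 ] w 0.0393 F [-0.4  0.1 -1.5] j [-0.18 -0.15  1.99 -0.    1.31  1.53]
[[-0.133, -0.991, -0.001], [-0.991, 0.133, -0.0], [0.0, 0.001, -1.0]]
shift [ 1.00e-04 -3.70e-03  1.14e-01] turn 0.002 alt -3.139 j6 1.53
```

View pics/w24.png

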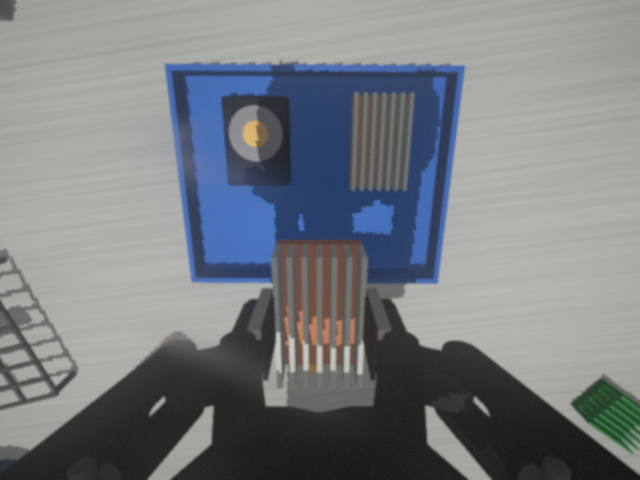

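```bash
python3 - <<'E'
from h import *
P=np.array([at("wrist",p,.026)[:2] for p in [(167,66),(464,67),(437,282),(192,281)]]); m=P.mean(0); d=P[0]+P[1]-P[2]-P[3]; yaw=np.arctan2(d[1],d[0]); print("tray",m,yaw,[np.linalg.norm(P[i]-P[i-1]).round(4) for i in range(4)])
c,s=np.cos(yaw),np.sin(yaw)
def tl(p): q=np.array(p)[:2]-m; return np.round([c*q[0]+s*q[1],-s*q[0]+c*q[1]],4)
print("sinkA",tl(at("wrist",(382,142),.028)),"fan",tl(at("wrist",(256,140),.022)),"sinkA front/back",tl(at("wrist",(382,93),.028)),tl(at("wrist",(382,190),.028)))
T=(*m,yaw); delta(traypt(-.037,-.005,.014,T),yaw+np.pi/2)
E
```

```text
tray [ 0.54671133 -0.01827719] -0.14261153540798654 [np.float64(0.1555), np.float64(0.1964), np.float64(0.1559), np.float64(0.197)]
sinkA [ 0.0303 -0.0467] fan [0.0308 0.0424] sinkA front/back [ 0.0619 -0.0446] [-0.0033 -0.0489]
shift [ 0.0021 -0.0055  0.114 ] turn 0.008 alt -3.134 j6 1.53
```

Emit:
servo_tool(
  steps=[
    [[0.001, -0.01, 0.03, 0.005, 1], [0.001, -0.01, 0.065, 0.005, 1], [0.001, -0.01, 0.095, 0.005, 1], [0.001, -0.01, 0.108, 0.005, 1], [0.001, -0.01, 0.113, 0.005, 1], [0.001, -0.01, 0.113, 0.005, 0.4], [0.001, -0.01, 0.113, 0.005, 0.4], [0.001, -0.01, 0.113, 0.005, 0.4], [0.001, -0.01, 0.08, 0.005, 0.4], [0.001, -0.01, 0.04, 0.005, 0.4]],
  ],
)

```text
clock: 28.22
position: [0.511, -0.0178, 0.0854]
tcp_rot: [[-0.142, -0.99, -0.009], [-0.99, 0.142, 0.001], [-0.0, 0.009, -1.0]]
ft_force: [0.8, -0.9, 0.1]
width: 0.0513
```

Emit:
servo_tool(
  steps=[
    [[0, 0.03, -0.04, 0, 0.4], [0, 0.06, -0.08, 0, 0.4], [0, 0.08, -0.1, 0, 0.4], [0, 0.08, -0.1, 0, 0.4]],
  ],
)

```text
clock: 28.55
position: [0.436, -0.0069, 0.1966]
tcp_rot: [[-0.141, -0.99, 0.013], [-0.99, 0.141, -0.003], [0.001, -0.013, -1.0]]
ft_force: [0.8, -1.7, 1.5]
width: 0.0511
```

```bash
python3 - <<'E'
from h import *
st(); snap("wrist","w25")
E
```

```text
t 28.55 p [ 0.436  -0.0069  0.1966] w 0.0511 F [ 0.8 -1.7  1.5] j [-0.19 -0.42  2.08 -0.    1.46  1.53]
[[-0.141, -0.99, 0.013], [-0.99, 0.141, -0.003], [0.001, -0.013, -1.0]]
```

View pics/w25.png

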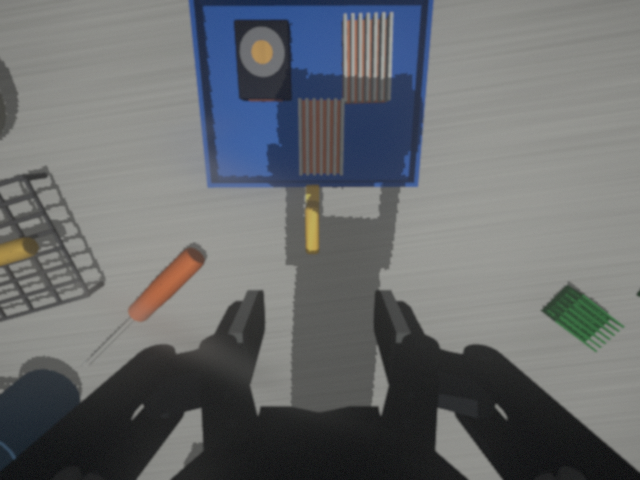

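Emit:
servo_tool(
  steps=[
    [[0, 0, 0, 0, 0.4], [0, 0, 0, 0, 0.4], [0, 0, 0, 0, 0.4]],
  ],
)

```text
clock: 28.85
position: [0.4347, -0.0065, 0.1863]
tcp_rot: [[-0.141, -0.99, -0.004], [-0.99, 0.141, 0.001], [-0.0, 0.004, -1.0]]
ft_force: [0.1, -0.1, 0.3]
width: 0.0513
```

```bash
python3 - <<'E'
from h import *
st(); im=snap("wrist","w26"); cv2.imwrite("pics/w26z.png",cv2.resize(im[:270,170:470,::-1],None,fx=2,fy=2))
E
```

```text
t 28.85 p [ 0.4347 -0.0065  0.1863] w 0.0513 F [ 0.1 -0.1  0.3] j [-0.19 -0.4   2.08 -0.    1.46  1.53]
[[-0.141, -0.99, -0.004], [-0.99, 0.141, 0.001], [-0.0, 0.004, -1.0]]
```

View pics/w26z.png

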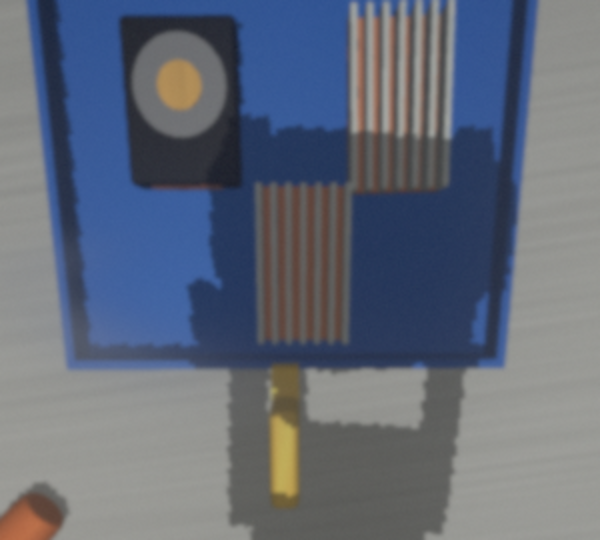

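```bash
python3 - <<'E'
from h import *
a,b=at("wrist",(312.7,206),.07),at("wrist",(312,249),.07); print(a,b,np.linalg.norm(a-b)); m=(a+b)/2
L,Rr=at("wrist",(170+68/2,368/2),.026),at("wrist",(170+505/2,368/2),.026); mid=(L+Rr)/2; d=L-Rr; yaw=np.arctan2(-d[0],d[1]); print("near wall",L,Rr,np.linalg.norm(d),"yaw",yaw)
o=mid[:2]+.079*np.array([np.cos(yaw),np.sin(yaw)]); print("tray",o, "handle", o-.11*np.array([np.cos(yaw),np.sin(yaw)]), m)
h=o-.11*np.array([np.cos(yaw),np.sin(yaw)])
delta((h[0],h[1],.10),yaw+np.pi/2); delta((h[0],h[1],.033),yaw+np.pi/2)
E
```

```text
[ 0.4580818  -0.00503155  0.07      ] [0.42245944 0.00082456 0.07      ] 0.03610051132822991
near wall [0.48256212 0.0916658  0.026     ] [ 0.45471418 -0.10427459  0.026     ] 0.19790942588946916 yaw -0.14117904988331625
tray [ 0.54685216 -0.01742053] handle [ 0.43794658 -0.00194237] [ 0.44027062 -0.00210349  0.07      ]
shift [-0.0049 -0.003   0.0862] turn -0.0 alt 3.141 j6 1.53
shift [-0.0049 -0.0032  0.1532] turn -0.0 alt 3.141 j6 1.53
```

Emit:
servo_tool(
  newtons=60,
  steps=[
    [[-0.005, -0.003, 0.04, 0, 0.4], [-0.005, -0.003, 0.08, 0, 0.4], [-0.005, -0.003, 0.12, 0, 0.4], [-0.005, -0.003, 0.15, 0, 0.4], [-0.005, -0.003, 0.15, 0, 0.4], [-0.005, -0.003, 0.15, 0, 1], [-0.005, -0.003, 0.15, 0, 1], [-0.005, -0.003, 0.15, 0, 1], [-0.005, -0.003, 0.15, 0, 1]],
  ],
)

```text
clock: 29.65
position: [0.4412, -0.0022, 0.0411]
tcp_rot: [[-0.14, -0.99, 0.005], [-0.99, 0.14, -0.001], [0.0, -0.005, -1.0]]
ft_force: [0.1, 0.3, 3.3]
width: 0.011
```

```bash
python3 - <<'E'
from h import *
st(); delta((.4367,.0575,.036),.0127+np.pi/2)
E
```

```text
t 29.65 p [ 0.4412 -0.0022  0.0411] w 0.011 F [0.1 0.3 3.3] j [-0.17 -0.2   2.19  0.    1.15  1.54]
[[-0.14, -0.99, 0.005], [-0.99, 0.14, -0.001], [0.0, -0.005, -1.0]]
shift [-0.0585  0.0129  0.005 ] turn -0.153 alt 2.988 j6 1.54
```

Emit:
servo_tool(
  steps=[
    [[-0.006, 0.001, 0.001, -0.02, 1], [-0.014, 0.003, 0.001, -0.04, 1], [-0.022, 0.005, 0.001, -0.06, 1], [-0.03, 0.007, 0.001, -0.08, 1], [-0.038, 0.009, 0.001, -0.1, 1], [-0.046, 0.011, 0.001, -0.12, 1], [-0.053, 0.012, 0.001, -0.14, 1], [-0.058, 0.013, 0.001, -0.153, 1], [-0.058, 0.013, 0.001, -0.153, 1]],
  ],
)

```text
clock: 30.4
position: [0.4375, 0.0574, 0.041]
tcp_rot: [[0.013, -1.0, 0.008], [-1.0, -0.013, -0.001], [0.001, -0.008, -1.0]]
ft_force: [1.2, -1.2, 6.4]
width: 0.0106
```

```bash
python3 - <<'E'
from h import *
st(); snap("wrist","w27"); im=snap("top","top27"); cv2.imwrite("pics/top27z.png",cv2.resize(im[105:305,200:380,::-1],None,fx=3,fy=3,interpolation=cv2.INTER_CUBIC))
E
```

```text
t 30.4 p [0.4375 0.0574 0.041 ] w 0.0106 F [ 1.2 -1.2  6.4] j [-0.04 -0.2   2.19 -0.    1.14  1.52]
[[0.013, -1.0, 0.008], [-1.0, -0.013, -0.001], [0.001, -0.008, -1.0]]
```

View pics/w27.png

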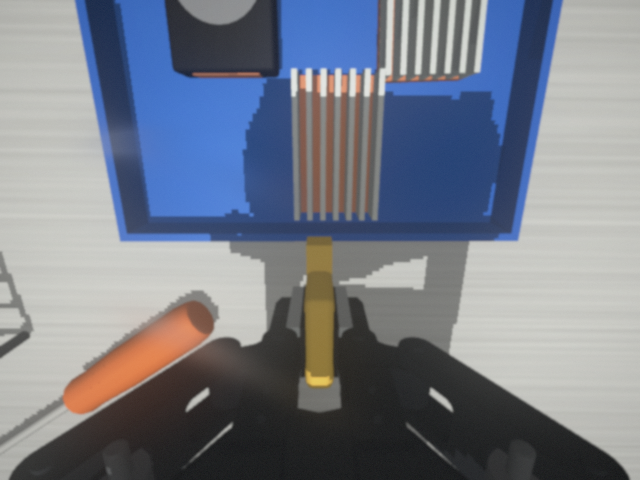

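View pics/top27z.png

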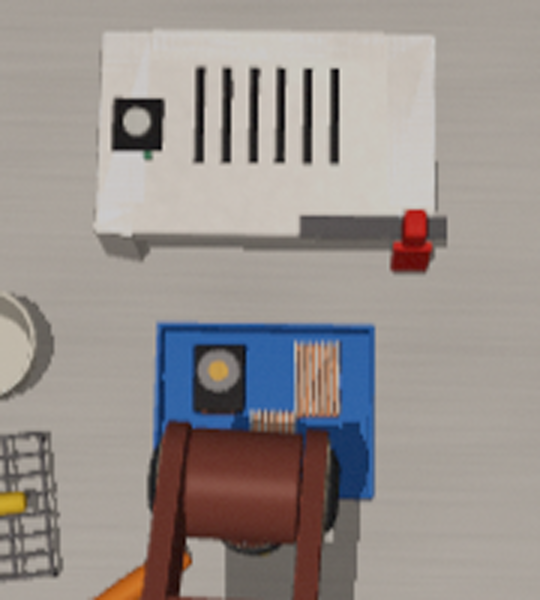

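```bash
python3 - <<'E'
from h import *
f=lambda u,z: at("top",[200+(u[0]+.5)/3-.5,105+(u[1]+.5)/3-.5],z)
A,B,C=f((157,323),.026),f((374,325),.026),f((374,498),.026)
print(A,B,C,"front mid",(A+B)/2,"yaw",np.arctan2(-(A-B)[0],(A-B)[1]),np.linalg.norm(A-B))
# wrist near wall
L,R=at("wrist",(120,240),.026),at("wrist",(519,240),.026); d=L-R; print(L,R,(L+R)/2,"yaw",np.arctan2(-d[0],d[1]))
c,s=np.cos(.0127),np.sin(.0127)
for p in [(A+B)/2,(L+R)/2,f((412,218),.127)]: q=p[:2]-[.6877,.0607]; print("dryer frame",c*q[0]+s*q[1],-s*q[0]+c*q[1])
delta((.6877-.020*c, .0607-.020*s,.041))
E
```

```text
[0.62016293 0.15919331 0.026     ] [ 0.62352037 -0.03825021  0.026     ] [ 0.4651474  -0.04147482  0.026     ] front mid [0.62184165 0.06047155 0.026     ] yaw 0.017002922527535366 0.19747207114916537
[0.46437592 0.15653006 0.026     ] [ 0.46684808 -0.04233913  0.026     ] [0.465612   0.05709547 0.026     ] yaw 0.01243045278255084
dryer frame -0.0658559370481214 0.0006079473184072316
dryer frame -0.22211586316827892 -0.000783802362771402
dryer frame 0.004729735204806996 -0.12664630356869488
shift [-2.000e-04 -2.301e-01  1.800e-03]
```

Emit:
servo_tool(
  steps=[
    [[0, -0.008, 0, 0, 1], [0, -0.02, 0, 0, 1], [0, -0.032, 0, 0, 1], [0, -0.044, 0, 0, 1], [0, -0.056, 0, 0, 1], [0, -0.066, 0, 0, 1], [0, -0.076, 0, 0, 1], [0, -0.086, 0, 0, 1], [0, -0.096, 0, 0, 1], [0, -0.106, 0, 0, 1]],
  ],
)

```text
clock: 31.33
position: [0.5411, 0.0588, 0.0411]
tcp_rot: [[0.012, -1.0, -0.0], [-1.0, -0.012, -0.0], [0.0, 0.0, -1.0]]
ft_force: [-12.1, -0.1, 16.8]
width: 0.011
```

```bash
python3 - <<'E'
from h import *
st(); im=snap("top","top28"); cv2.imwrite("pics/top28z.png",cv2.resize(im[105:305,200:380,::-1],None,fx=3,fy=3,interpolation=cv2.INTER_CUBIC)); snap("wrist","w28")
E
```

```text
t 31.33 p [0.5411 0.0588 0.0411] w 0.011 F [-12.1  -0.1  16.8] j [-0.03  0.06  1.94 -0.    1.14  1.53]
[[0.012, -1.0, -0.0], [-1.0, -0.012, -0.0], [0.0, 0.0, -1.0]]
```

View pics/w28.png

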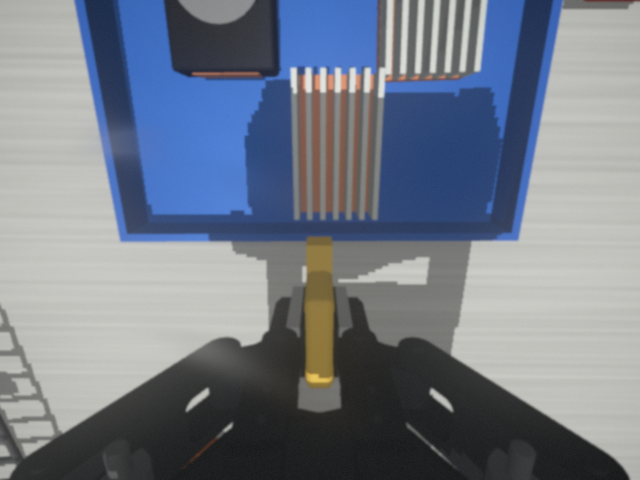

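Emit:
servo_tool(
  steps=[
    [[0, -0.005, -0.002, 0, 1], [0, -0.015, -0.002, 0, 1], [0, -0.025, -0.002, 0, 1], [0, -0.035, -0.002, 0, 1], [0, -0.045, -0.002, 0, 1], [0, -0.055, -0.002, 0, 1], [0, -0.065, -0.002, 0, 1], [0, -0.075, -0.002, 0, 1], [0, -0.085, -0.002, 0, 1], [0, -0.095, -0.002, 0, 1]],
  ],
)

```text
clock: 32.27
position: [0.6358, 0.0599, 0.0411]
tcp_rot: [[0.012, -1.0, -0.0], [-1.0, -0.012, -0.0], [0.0, 0.0, -1.0]]
ft_force: [-6.7, 0.7, 8.0]
width: 0.0108
```

```bash
python3 - <<'E'
from h import *
st(); snap("wrist","w29"); delta((.6877-.026,.0604,.04),.0127+np.pi/2)
E
```

```text
t 32.27 p [0.6358 0.0599 0.0411] w 0.0108 F [-6.7  0.7  8. ] j [-0.02  0.27  1.71 -0.    1.17  1.54]
[[0.012, -1.0, -0.0], [-1.0, -0.012, -0.0], [0.0, 0.0, -1.0]]
shift [-0.0003 -0.0237  0.0014] turn -0.001 alt 3.141 j6 1.54
```

View pics/w29.png

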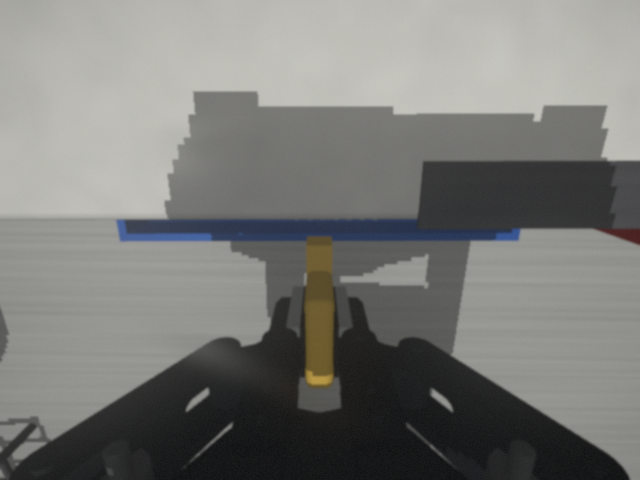

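Emit:
servo_tool(
  steps=[
    [[0, -0.006, 0, 0, 1], [0, -0.012, 0, 0, 1], [0, -0.017, 0, 0, 1], [0, -0.02, 0, 0, 1], [0, -0.022, 0, 0, 1], [0, -0.024, 0, 0, 1], [0, -0.026, 0, 0, 1], [0, -0.026, 0, 0, 1]],
  ],
)

```text
clock: 32.98
position: [0.6615, 0.0602, 0.0411]
tcp_rot: [[0.012, -1.0, 0.0], [-1.0, -0.012, -0.0], [0.0, -0.0, -1.0]]
ft_force: [-6.1, -0.9, 6.9]
width: 0.0112
```

Emit:
servo_tool(
  steps=[
    [[0, -0.002, 0, 0, 1], [0, -0.004, 0, 0, 1], [0, -0.006, 0, 0, 1], [0, -0.006, 0, 0, 1]],
  ],
)

```text
clock: 33.32
position: [0.6663, 0.0602, 0.0411]
tcp_rot: [[0.012, -1.0, -0.003], [-1.0, -0.012, -0.0], [0.0, 0.003, -1.0]]
ft_force: [-11.4, 0.5, 10.6]
width: 0.0107
```

Emit:
servo_tool(
  steps=[
    [[0, -0.002, 0, 0, 1], [0, -0.004, 0, 0, 1], [0, -0.004, 0, 0, 1]],
  ],
)

```text
clock: 33.57
position: [0.6663, 0.0602, 0.041]
tcp_rot: [[0.013, -1.0, -0.014], [-1.0, -0.013, -0.001], [0.001, 0.014, -1.0]]
ft_force: [-24.1, -1.0, 21.0]
width: 0.011
```

Emit:
servo_tool(
  steps=[
    [[0, 0.003, -0.001, 0, 1], [0, 0.004, -0.001, 0, 1], [0, 0.004, -0.001, 0, 0.5], [0, 0.004, -0.001, 0, 0.5], [0, 0.004, -0.001, 0, 0.5], [0, 0.004, -0.04, 0, 0.5], [0, 0.004, -0.08, 0, 0.5], [0, 0.004, -0.12, 0, 0.3], [0, 0.004, -0.15, 0, 0], [0, 0.004, -0.15, 0, 0]],
  ],
)

```text
clock: 34.4
position: [0.6721, 0.06, 0.1996]
tcp_rot: [[0.012, -1.0, 0.016], [-1.0, -0.012, -0.0], [0.0, -0.016, -1.0]]
ft_force: [0.7, 0.3, 1.5]
width: 0.0765
```

```bash
python3 - <<'E'
from h import *
st(); snap("wrist","w30"); delta((.689,-.070,.17),.0127+np.pi/2); delta((.689,-.070,.098),.0127+np.pi/2)
E
```

```text
t 34.4 p [0.6721 0.06   0.1996] w 0.0765 F [0.7 0.3 1.5] j [-0.02  0.18  1.53  0.    1.42  1.54]
[[0.012, -1.0, 0.016], [-1.0, -0.012, -0.0], [0.0, -0.016, -1.0]]
shift [ 0.1302 -0.0166  0.0259] turn -0.001 alt 3.141 j6 1.54
shift [ 0.1302 -0.0158  0.0979] turn -0.001 alt 3.141 j6 1.54
```

View pics/w30.png

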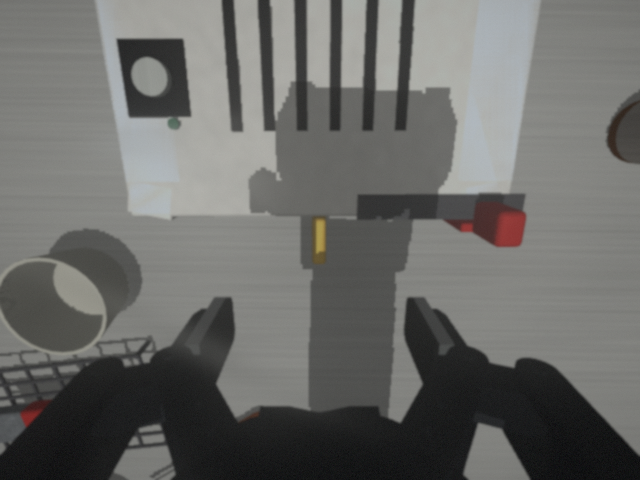

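Emit:
servo_tool(
  steps=[
    [[0.03, -0.005, 0, 0, 0], [0.07, -0.01, 0, 0, 0], [0.11, -0.015, 0, 0, 0], [0.13, -0.019, 0, 0, 0], [0.13, -0.019, 0, 0, 0], [0.13, -0.019, 0, 0, 0]],
  ],
)

```text
clock: 34.95
position: [0.6872, -0.0706, 0.1873]
tcp_rot: [[0.01, -1.0, -0.002], [-1.0, -0.01, 0.001], [-0.001, 0.002, -1.0]]
ft_force: [0.5, 0.5, -0.0]
width: 0.0854
```

```bash
python3 - <<'E'
from h import *
st(); snap("wrist","w31"); delta((.689,-.070,.098),.0127+np.pi/2); print(proj("wrist",(.689,-.07,.127)))
E
```

```text
t 34.95 p [ 0.6872 -0.0706  0.1873] w 0.0854 F [ 0.5  0.5 -0. ] j [-0.21  0.23  1.49  0.    1.42  1.35]
[[0.01, -1.0, -0.002], [-1.0, -0.01, 0.001], [-0.001, 0.002, -1.0]]
shift [ 0.0006 -0.002   0.0896] turn -0.002 alt 3.14 j6 1.35
[319.29435143 256.39858013]
```

View pics/w31.png

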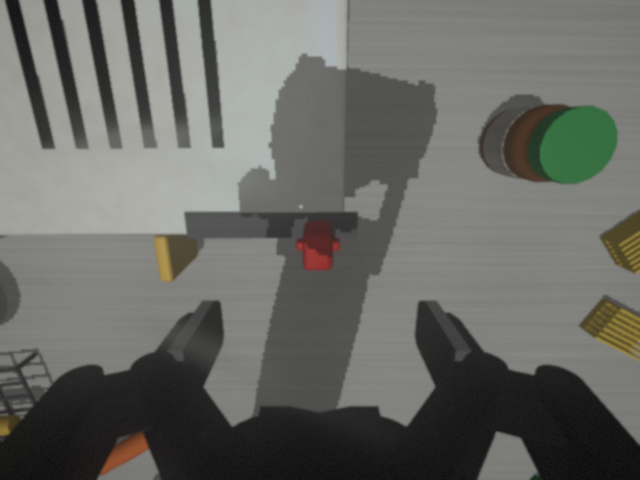

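Emit:
servo_tool(
  newtons=40,
  steps=[
    [[0, -0.001, 0.04, 0, 0], [0, -0.001, 0.075, 0, 0], [0, -0.001, 0.09, 0, 0], [0, -0.001, 0.09, 0, 0], [0, -0.001, 0.09, 0, 1], [0, -0.001, 0.09, 0, 1], [0, -0.001, 0.09, 0, 1], [0, -0.001, 0.09, 0, 1], [0, -0.001, 0.09, 0, 1]],
  ],
)

```text
clock: 35.75
position: [0.6898, -0.0699, 0.1015]
tcp_rot: [[0.012, -1.0, 0.003], [-1.0, -0.012, -0.001], [0.001, -0.003, -1.0]]
ft_force: [-0.3, 0.4, 0.2]
width: 0.0257
```

Emit:
servo_tool(
  steps=[
    [[-0.008, 0, 0, 0, 1], [-0.016, 0, 0, 0, 1], [-0.025, 0, 0, 0, 1], [-0.034, 0, 0, 0, 1], [-0.043, 0, 0, 0, 1], [-0.052, 0, 0, 0, 1], [-0.06, 0, 0, 0, 1], [-0.065, 0, 0, 0, 1], [-0.068, 0, 0, 0, 1], [-0.07, 0, 0, 0, 1]],
  ],
)

```text
clock: 36.58
position: [0.6887, 0.0008, 0.1012]
tcp_rot: [[0.013, -1.0, 0.002], [-1.0, -0.013, -0.002], [0.002, -0.002, -1.0]]
ft_force: [-1.5, -7.6, 6.3]
width: 0.0193
```

Emit:
servo_tool(
  steps=[
    [[-0.002, 0, 0, 0, 1], [-0.004, 0, 0, 0, 1], [-0.006, 0, 0, 0, 1], [-0.006, 0, 0, 0, 1]],
  ],
)

```text
clock: 36.92
position: [0.6887, 0.0011, 0.1013]
tcp_rot: [[0.011, -1.0, 0.002], [-1.0, -0.011, -0.011], [0.011, -0.002, -1.0]]
ft_force: [-2.3, -18.8, 4.6]
width: 0.0193
```

Emit:
servo_tool(
  steps=[
    [[0.004, 0, 0, 0, 1], [0.004, 0, 0, 0, 0.3], [0.004, 0, 0, 0, 0], [0.004, 0, 0, 0, 0], [0.004, 0, 0, 0, 0], [0.004, 0, -0.04, 0, 0], [0.004, 0, -0.08, 0, 0], [0.004, 0.04, -0.12, 0, 0], [0.004, 0.08, -0.15, 0, 0], [0.004, 0.12, -0.15, 0, 0]],
  ],
)

```text
clock: 37.75
position: [0.587, 0.0015, 0.25]
tcp_rot: [[0.013, -1.0, 0.008], [-1.0, -0.013, -0.001], [0.001, -0.008, -1.0]]
ft_force: [-0.1, 0.4, 1.1]
width: 0.0851
```

Emit:
servo_tool(
  steps=[
    [[0, 0.03, 0, 0, 0], [0, 0.06, 0, 0, 0], [0, 0.09, 0, 0, 0], [0, 0.09, 0, 0, 0]],
  ],
)

```text
clock: 38.08
position: [0.4912, 0.0011, 0.2437]
tcp_rot: [[0.013, -1.0, -0.003], [-1.0, -0.013, 0.001], [-0.001, 0.003, -1.0]]
ft_force: [0.8, -0.1, -0.6]
width: 0.0855
```

```bash
python3 - <<'E'
from h import *
st(); snap("wrist","w32"); im=snap("top","top32"); snap("side","s32"); cv2.imwrite("pics/top32z.png",cv2.resize(im[105:305,130:380,::-1],None,fx=3,fy=3,interpolation=cv2.INTER_CUBIC))
for d in r.pinpoint("lock_grip","top")[:1]+r.pinpoint("lock_grip","side")[:1]: print(d)
E
```

```text
t 38.08 p [0.4912 0.0011 0.2437] w 0.0855 F [ 0.8 -0.1 -0.6] j [-0.15 -0.28  1.9   0.    1.53  1.41]
[[0.013, -1.0, -0.003], [-1.0, -0.013, 0.001], [-0.001, 0.003, -1.0]]
{'xy': [309.7, 175.7], 'score': 0.48}
{'xy': [381.2, 230.0], 'score': 0.69}
```

View pics/w32.png

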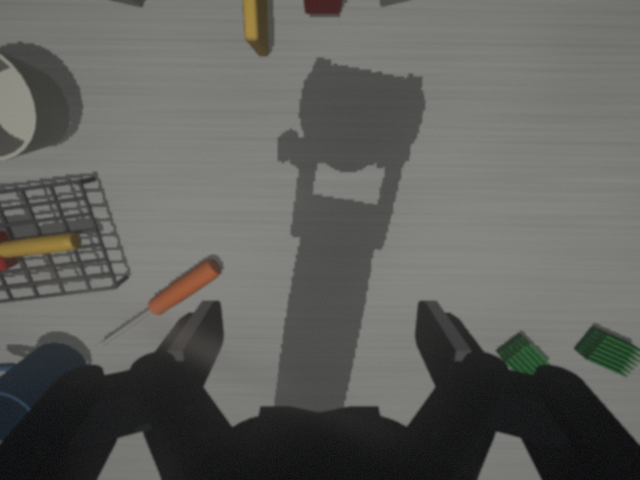

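View pics/top32z.png

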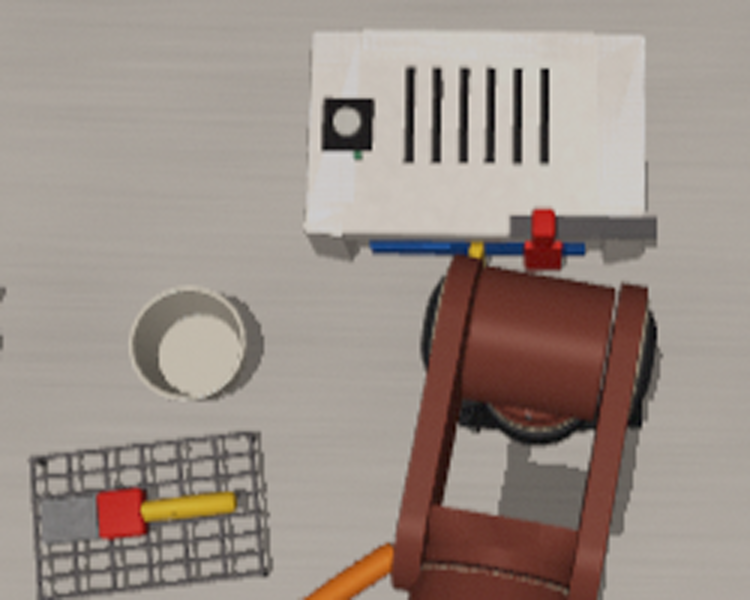

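View pics/s32.png

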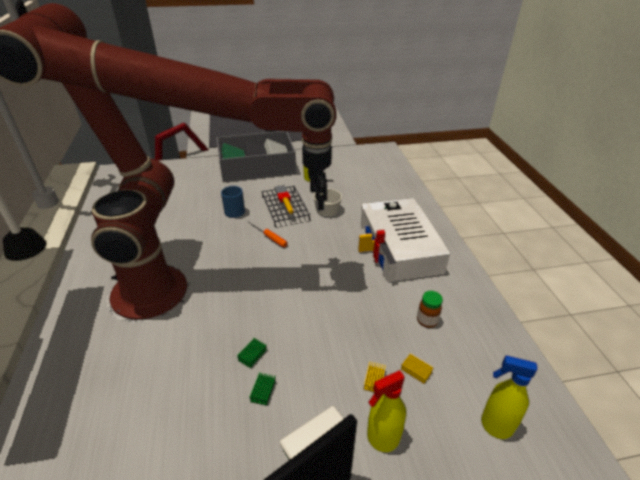

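```bash
python3 - <<'E'
from h import *
f=lambda u,z: at("top",[130+(u[0]+.5)/3-.5,105+(u[1]+.5)/3-.5],z)
for u in [(372,252),(583,254),(372,241)]: print("tray rim",f(u,.026))
for u in [(350,258),(615,262)]: print("dryer foot",f(u,0))
for u in [(305,233)]: print("dryer top front L",f(u,.085))
print("lock grip",f((543,222),.127))
im=cv2.imread("pics/top32.png"); cv2.imwrite("pics/t32q.png",cv2.resize(im[170:205,225:355],None,fx=6,fy=6,interpolation=cv2.INTER_CUBIC))
E
```

```text
tray rim [0.68704622 0.1575829  0.026     ]
tray rim [ 0.69031755 -0.03597209  0.026     ]
tray rim [0.69748744 0.15804189 0.026     ]
dryer foot [0.68808925 0.18086039 0.        ]
dryer foot [ 0.69083292 -0.06672908  0.        ]
dryer top front L [0.68598311 0.2103917  0.085     ]
lock grip [0.68868931 0.00142148 0.127     ]
```

View pics/t32q.png

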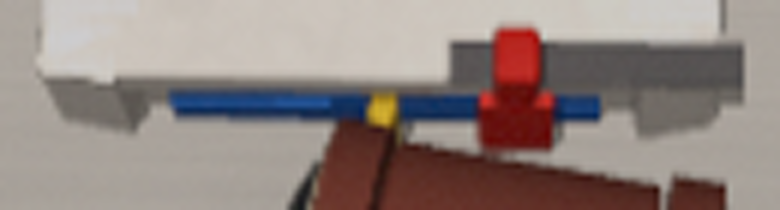

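```bash
python3 - <<'E'
from h import *
print(r.close_job()); st()
E
```

```text
the job is handed in; nothing more can be done
None
the job is handed in; nothing more can be done
```

I finished the whole task in order and handed the job in at about 38 s; the hand-in reports no verdict.

**What I did**
- **Lock opened:** I slid the red lock to its open end stop, where I felt about 16 N of resistance.
- **Brush:** I took it out of the tray and tilted it about 30° in the grip by pressing its tail on the dryer's edge, because the tool cannot tilt. I dipped it with the tip at about z = 29 mm (the limit is 40 mm), then laid it flat on the rack.
- **Parts:** I found three on the board, two heat sinks and one fan, and put all of them in the tray. The fan had been knocked about 3 cm aside, so I located it again before picking it up. I left the green and yellow look-alikes alone.
- **Tray and lock:** I pushed the tray in until it stopped at about 24 N, then slid the lock 71 mm to its closed end stop (about 19 N).

**Last checks**
- **Tray:** its front wall is roughly 5 mm behind the dryer's face and it is centred to within about 1 mm. I did not see the parts once the tray was inside.
- **Lock:** the grip's position works out to a lock value of about 0.070 m.
- **Brush and pot:** the brush lies flat on the rack and the pot is upright.
- **Bystanders and arm:** the bystanders look unmoved and the arm is clear of everything.
- **Disagreement:** one earlier picture put the open lock about 3 mm away from where I felt it stop. I trusted the felt stop. No other check failed.

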